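# Stop, reload and restart a soak-test cabinet with its bar switch

### The arm

A 6-joint arm with a two-finger parallel gripper is mounted at the origin on a cart in front of the work surface, level with it; the furniture and walls round the work are solid. World frame = base frame: x ahead of the robot, y to its left, z up, the work surface at z = 0. Lengths are in m, angles in rad, forces in N, time in s.
With the tool pointing down it reaches from about 0.375 to 0.975 m from the base axis. Payload 3.8 kg.
Tool frame: the origin (TCP) lies at the very end of the fingers, on their centre line; the grasp point (between the pads) lies 19 mm behind it; z points along the fingers, y is the direction in which the jaws open and shut (so a half turn about z gives the same grasp; the last joint's range is limited). The gripper opens to 88 mm and grips with 3 to 60 N. Pads are 18 mm wide; open, the fingers measure 123 mm over their backs; the gripper's body (75 mm by 187 mm) begins 45 mm behind the grasp point.
Start: joints at [-1.265, 0.264, 1.604, -0, 1.274, -0.037], TCP at [0.227, -0.636, 0.202] pointing down, gripper open.
Joint ranges: [-2.63, 2.63], [-0.94, 2.18], [0.31, 2.57], [-1.31, 4.45], [0, 2.66], [-2.55, 2.55]. Speed limits (rad/s): [2.57, 2.57, 3.14, 3.14, 3.14, 3.14].

### API

Orientations are given as a unit quaternion [x, y, z, w].
In Python, from rig import bot, eyes gives the robot as it stands.
- The arm moves only by the tool servo_tool, never from a script. Its arguments are lists of equal length, an entry for each row: "fingers": the closure, from -1 (fully open) to 1 (shut); "travel": the shift along the world's x, y, z in cm, a list of three; "roll": the turn about the world's z in degrees. A call has 1 to 20 rows; each row is the pose to reach, as a shift and turn from the pose measured when the call began; what a row does not reach only later rows make up. A row lasts 1/8 s, in which the tool goes at most 62.5 mm and 10.7 degrees, less where a joint would pass 70% of its speed; a pose out of reach is approached as far as the arm can. A call with a gripper value outside its range is refused whole. The fingers move at their own pace and stop on an object; the grip force is fixed at half the most. Time passes only in rows, so rows that repeat a pose let the fingers close. It gives the time, the measured TCP pose, the force and the opening at its end, in the units of the state.
- bot.read_state(): the state, without advancing time (a new reading comes with each control period).
- eyes.capture(name): name is "scene" or "top" or "wrist"; returns a dict with "color" (420x560x3 uint8, blue, green, red), "fx", "fy", "cx", "cy" (pixels), "distortion" ([k1, k2, p1, p2, k3] as OpenCV has them; the pictures are not rectified), "R" (3x3) and "t" (3): a world point X has camera coordinates R X + t; the wrist camera has in their place "T_tool_cam" (4x4, takes a point from camera to tool coordinates, whose origin is the TCP and whose axes are the flange's). Camera axes: x right, y down, z forward; pixel columns grow to the right and rows downward; lengths in m; the calibration is good to about 2 mm. A picture is of the moment at which its call begins: read the wrist's pose just before it. There is no depth.
- bot.close_job(): hands the job in, once; it reports no verdict.
Trained networks look in a picture, given as the dict that the camera call returned (one of the last four; its "shot" number tells which), for a name from the list of things; names that differ only in an ending like _2 or _b are one class to them, and where a whole thing is asked for, a point or a joint stands for the part that bears it (a point fixed in the world has none). Each returns a list of dicts, best first, with "p" (0 to 1); they miss things now and then, are a little off and sometimes report something else, mostly with a low value. They report only what shows in the picture. A call takes as long as a camera call. They do not tell look-alikes from the thing itself.
- eyes.masks_of(picture, thing): "pixels" (420x560 bool, what is visible of it) and "centre" ([row, column] in pixels, amid what is visible of it).
The state is a dict: "time": time; "qpos": joint angles; "joint_velocities": joint speeds; "joint_torque": joint torques, N m; "position": TCP position; "eef_rot": TCP orientation; "ft_force": force on the tool from outside, world axes, zero at the start; "wrist_torque": the same for the moment, N m; "grip_width": opening from 0.0 (shut) to 1.0 (fully open).
Only numpy, scipy, OpenCV 4.12 (cv2) and the standard library are available. Lean on these libraries where they do the work, as an engineer would, in place of code of your own. Each camera call takes 0.05 s, during which the arm holds its last target. There are 200 camera calls.

### The job

With the drawer shut, end the running soak test by pressing the long red bar switch near its middle, so that both ends go fully down evenly, holding it down for about a second and letting it come up; then pull the cabinet's drawer fully open, lift every purple pack out and lay it flat in the green tray, and lay every black converter module from the grey mats flat in a drawer bay of its own. Then shut the drawer fully and press the bar once more in the same way to start the next test, letting it come up again. Leave the other things on the bench alone.

Things in the scene. Friction and masses are not known exactly. Their poses are not given: they have to be found in the camera images.
- test_cabinet: fixed grey soak-test cabinet, 170 x 300 mm (x, y), its deck 62 mm high; stands with its open front towards the robot (its -x side); origin: centre of its underside, x pointing to its back. The green and yellow lamps on the deck are only for looks
- drawer (a joint): slide of the aluminium drawer in the cabinet, m: 0 shut, 0.15 fully open; it opens along the cabinet's -x, rubs with about 2 N and stays where it is left; shut at the start. Its blue front panel is 300 mm wide, 10 mm thick and reaches from 2 to 48 mm above the bench
- drawer_floor (a point): centre of the upper face of the drawer's floor, 12 mm above the bench; axes as the cabinet's. Inside the drawer measures 140 x 266 mm (x, y), side and back walls 20 mm above the floor; two blue dividers, 4 mm thick and 9 mm high, part it along y into three bays of 84 to 87 mm, each 140 mm deep in x. With the drawer fully open the cabinet's front edge is 78 mm behind this point
- drawer_handle (a point): grip point of the drawer's pull: a black upright fin in the middle of the front panel, 12 mm thick (along the cabinet's y), standing 33 mm out of the panel along -x, from 18 to 52 mm above the bench; this point lies 42 mm above the bench, inside the fin. Pinch it from above across y and draw or push it
- bay0 (a point): centre of the floor of the left bay (cabinet's +y), moves with the drawer
- bay1 (a point): centre of the floor of the middle bay
- bay2 (a point): centre of the floor of the right bay (cabinet's -y)
- start_bar (a joint): travel of the red bar switch straight down, m: 0 up, 0.010 fully down; a spring returns it, 3 N to start and 7 N at the bottom
- bar_tilt (a joint): tilt of the bar about the cabinet's x, rad: 0 level, at most 0.07 either way; pressed off its middle the bar tilts by about 0.1 rad per N m against its spring (7 N at 30 mm off gives 0.02), so one end lags behind
- bar_mid (a point): middle of the upper face of the red bar, on the cabinet's deck near its front edge, 96 mm above the bench when up (a white line marks it). The bar is 236 mm long along the cabinet's y, 30 mm wide, 14 mm thick, with black end bands, between two end guides 88 mm high
- bar_left (a point): point on the bar's upper face 110 mm from its middle, at its left end (cabinet's +y)
- bar_right (a point): the same at its right end
- done_tray: fixed shallow green tray for the finished packs, outside 126 x 168 mm (x, y), floor 5 mm thick, lip 4 mm thick and 16 mm high above the bench; origin: centre of its underside; room for two packs side by side along y
- module_0: black converter module, a plain block 50 x 74 x 26 mm (x, y, z), 0.11 kg; origin: centre of its underside, z up; grip it across the 50 mm (its x). 2 or 3 of the three modules are present, lying flat on thin light grey mats (2 mm) on the bench at the start
- module_1: black converter module, a plain block 50 x 74 x 26 mm (x, y, z), 0.11 kg; origin: centre of its underside, z up; grip it across the 50 mm (its x). 2 or 3 of the three modules are present, lying flat on thin light grey mats (2 mm) on the bench at the start
- module_2: black converter module, a plain block 50 x 74 x 26 mm (x, y, z), 0.11 kg; origin: centre of its underside, z up; grip it across the 50 mm (its x). 2 or 3 of the three modules are present, lying flat on thin light grey mats (2 mm) on the bench at the start
- pack_0: finished purple battery pack, 28 mm high, 0.14 kg; origin in its underside, z up; the block runs from x = -18 to +33 mm and y = -25 to +25 mm of it, short lead stubs on the -x end (66 mm long with them); grip across its y (50 mm) near x = +7. Starts flat in the shut drawer in bay0 (left bay), its x along the cabinet's y. One or both packs are present
- pack_1: finished purple battery pack, 31 mm high, 0.14 kg; origin in its underside, z up; the block runs from x = -18 to +33 mm and y = -25 to +25 mm of it, short lead stubs on the -x end (66 mm long with them); grip across its y (50 mm) near x = +7. Starts flat in the shut drawer in bay2 (right bay), its x along the cabinet's y. One or both packs are present
- meter: bystander: yellowish-white hand meter lying on the bench behind and left of the work, 198 mm long, 72 mm wide, 31 mm high, origin in its underside; leave alone
- clip_box: bystander: open dark box of small terminals, 84 x 110 x 33 mm, behind and right of the work, origin in its underside; leave alone
Mind the look-alikes: they are no part of the job. What is shaped like the module_1 but blue or white is not meant.

How it is judged:
By the outcome, as a careful person would: the job done as asked, in the order asked, and still so for the second after the job is handed in, with the robot touching nothing.
Of module_0, module_1, module_2 only 2 to 3 are there at a start; the rules pass over those that are not, and their reading is None.
Of pack_0, pack_1 only 1 to 2 are there at a start; the rules pass over those that are not, and their reading is None.
At some moment in a run one of module_0, module_1, module_2, pack_0, pack_1 may be knocked a few centimetres aside while the robot is not near it.
Once in a run the grip may slacken for a moment while it holds something.
It also fails if it takes over 210 s, if anything falls off the work surface, if the arm or the gripper's body presses on something with over 40 N, if the wrist force passes 120 N, or if a joint passes its speed limit or range.

## Working session

There is one attempt and no reset: what is moved stays moved. The work goes in short steps, Python scripts to look and compute and a tool call to move; the robot and the scene stay as the last step left them, time stands still between calls to the robot, and variables do not carry over. Pictures are saved under pics/ and viewed, about 12 in all and at most 16, crops included, and the job is handed in when it is done.

Besides the shell and the picture viewer there is one more tool, called after "Request:" as name([rows], argument=value, ...), one row to a line, values as JSON. servo_tool: Moves the arm, as the interface text tells. Its arguments: {"type":"object","properties":{"fingers":{"type":"array"},"travel":{"type":"array"},"roll":{"type":"array"}},"required":["fingers","travel","roll"]}

```bash
mkdir -p pics; ls
cat > h.py <<'E'
import numpy as np, cv2
from rig import bot, eyes
from scipy.spatial.transform import Rotation as Ro
def cam(c,st=None):
    K=np.array([[c["fx"],0,c["cx"]],[0,c["fy"],c["cy"]],[0,0,1.]]);D=np.array(c["distortion"],float)
    if "R" in c: return K,D,np.array(c["R"]),np.array(c["t"])
    T=np.eye(4);T[:3,:3]=Ro.from_quat(st["eef_rot"]).as_matrix();T[:3,3]=st["position"]
    M=np.linalg.inv(T@np.array(c["T_tool_cam"]));return K,D,M[:3,:3],M[:3,3]
def to_plane(c,px,z,st=None):
    "pixels (col,row) -> world xy at height z"
    K,D,R,t=cam(c,st);u=cv2.undistortPoints(np.array(px,float).reshape(-1,1,2),K,D).reshape(-1,2)
    d=np.c_[u,np.ones(len(u))]@R;o=-R.T@t;s=(z-o[2])/d[:,2];return (o+d*s[:,None])[:,:2]
def proj(c,X,st=None):
    K,D,R,t=cam(c,st);return cv2.projectPoints(np.array(X,float).reshape(-1,3),cv2.Rodrigues(R)[0],t,K,D)[0].reshape(-1,2)
def shot(n): 
    st=bot.read_state();return eyes.capture(n),st
E
python3 - <<'E'
from h import *
s=bot.read_state();print(s["time"],s["position"],s["eef_rot"],s["grip_width"])
for n in("top","scene"):
    c,st=shot(n);cv2.imwrite(f"pics/{n}0.png",c["color"]);print(n,"C",-np.array(c["R"]).T@np.array(c["t"]))
    for th in("test_cabinet","drawer_handle","start_bar","done_tray","module_0","meter","clip_box","pack_0"):
        for m in eyes.masks_of(c,th):
            ys,xs=np.nonzero(m["pixels"]); r=cv2.minAreaRect(np.c_[xs,ys].astype(np.float32))
            z={"test_cabinet":.062,"start_bar":.096,"drawer_handle":.052,"done_tray":.016}.get(th,.028)
            print(th,round(m["p"],2),np.round(m["centre"]),len(xs),np.round(to_plane(c,cv2.boxPoints(r),z),3).tolist())
E
```

```text
pics
0.0 [ 0.22662621 -0.63497125  0.20088293] [ 9.85348985e-01  1.70546493e-01 -1.52974088e-04 -1.11684558e-03] 1.001624808544936
top C [0.43577892 0.02932946 1.29344291]
test_cabinet 0.71 [162. 264.] 5792 [[0.589, 0.185], [0.807, 0.173], [0.787, -0.129], [0.569, -0.111]]
test_cabinet 0.42 [188. 260.] 548 [[0.589, 0.179], [0.635, 0.177], [0.616, -0.112], [0.569, -0.108]]
drawer_handle 0.66 [189. 260.] 552 [[0.591, 0.181], [0.638, 0.178], [0.616, -0.11], [0.569, -0.106]]
drawer_handle 0.38 [243. 366.] 2106 [[0.502, -0.201], [0.502, -0.368], [0.381, -0.365], [0.382, -0.199]]
start_bar 0.57 [170. 263.] 758 [[0.655, 0.148], [0.689, 0.146], [0.675, -0.085], [0.641, -0.082]]
start_bar 0.28 [190. 265.] 466 [[0.594, 0.178], [0.63, 0.175], [0.609, -0.105], [0.574, -0.102]]
done_tray 0.83 [243. 365.] 2121 [[0.38, -0.206], [0.511, -0.208], [0.51, -0.383], [0.379, -0.38]]
module_0 0.91 [187. 174.] 349 [[0.611, 0.362], [0.66, 0.355], [0.647, 0.281], [0.599, 0.288]]
module_0 0.86 [269. 229.] 365 [[0.396, 0.173], [0.404, 0.124], [0.332, 0.111], [0.324, 0.16]]
module_0 0.71 [273. 280.] 395 [[0.334,
[... 1325 characters left out ...]
0.297], [0.448, 0.309], [0.451, 0.392]]
module_0 0.57 [262. 346.] 520 [[0.38, 0.029], [0.362, -0.064], [0.303, -0.032], [0.323, 0.056]]
module_0 0.34 [226. 261.] 987 [[0.651, 0.181], [0.624, -0.127], [0.563, -0.098], [0.595, 0.2]]
meter 0.85 [263. 170.] 1403 [[0.76, 0.391], [0.779, 0.201], [0.689, 0.219], [0.677, 0.402]]
meter 0.33 [225. 260.] 1012 [[0.653, 0.18], [0.626, -0.128], [0.563, -0.098], [0.596, 0.2]]
clip_box 0.74 [158. 294.] 613 [[0.771, -0.219], [0.785, -0.38], [0.683, -0.337], [0.675, -0.184]]
clip_box 0.48 [224. 259.] 1040 [[0.651, 0.182], [0.631, -0.13], [0.566, -0.101], [0.592, 0.2]]
pack_0 0.18 [324. 226.] 642 [[0.509, 0.383], [0.508, 0.298], [0.448, 0.309], [0.451, 0.392]]
```

Run:
```python
import cv2
a=cv2.imread("pics/top0.png")[110:310,130:430];cv2.imwrite("pics/top0c.png",cv2.resize(a,(800,533),interpolation=cv2.INTER_CUBIC))
```

```text
(no output)
```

View pics/top0c.png

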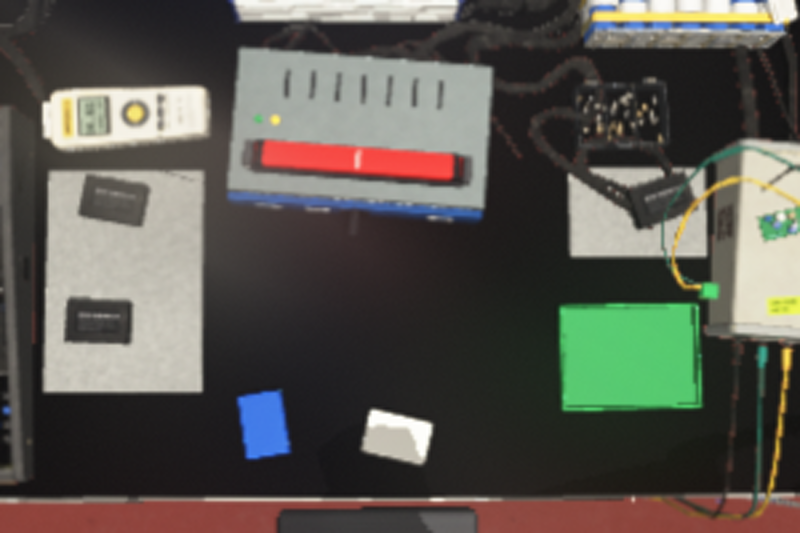

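Candidates for "module", by pixel in this crop: black at left mat (115,200), left mat (98,320) and right mat (660,200), which are the ones wanted. Blue (263,424) and white (397,436) are look-alikes off the mats and stay put. The green tray is at lower right. The red bar has its white mark at (358,158).

Request:
servo_tool([
  [0, 0, 6],
  [0, 0, 12],
  [0, 0, 15],
  [43, 67, 15],
  [43, 67, 15],
  [43, 67, 15],
  [43, 67, 15],
  [43, 67, 15],
  [43, 67, 15],
  [43, 67, 15],
  [43, 67, 15],
  [43, 67, 15],
  [43, 67, 15],
  [43, 67, 15],
  [43, 67, 15],
  [43, 67, 15],
  [43, 67, 15],
  [43, 67, 15],
  [43, 67, 15],
  [43, 67, 15],
], fingers=[1, 1, 1, 1, 1, 1, 1, 1, 1, 1, 1, 1, 1, 1, 1, 1, 1, 1, 1, 1], roll=[0, 0, 0, -23.2, -23.2, -23.2, -23.2, -23.2, -23.2, -23.2, -23.2, -23.2, -23.2, -23.2, -23.2, -23.2, -23.2, -23.2, -23.2, -23.2])

```text
time: 3.4
position: [0.6565, 0.033, 0.3528]
eef_rot: [0.999, -0.032, 0.0, 0.0]
ft_force: [-0.5, 0.4, 0.7]
grip_width: 0.002
```

```bash
cat >> h.py <<'E'
def yaw(st): q=st["eef_rot"];return np.degrees(2*np.arctan2(q[1],q[0]))
def now(st): print("t",round(st["time"],2),"pos",np.round(st["position"],4),"yaw",round((yaw(st)+180)%360-180,2),"F",np.round(st["ft_force"],1),"w",round(st["grip_width"],3))
def tri(obs):
    "obs: list of (c,st,(col,row)) -> point"
    A=np.zeros((3,3));b=np.zeros(3)
    for c,st,p in obs:
        K,D,R,t=cam(c,st);u=cv2.undistortPoints(np.array(p,float).reshape(1,1,2),K,D).ravel()
        d=R.T@np.array([u[0],u[1],1]);d/=np.linalg.norm(d);P=np.eye(3)-np.outer(d,d);A+=P;b+=P@(-R.T@t)
    return np.linalg.solve(A,b)
E
python3 - <<'E'
from h import *
c,st=shot("wrist");now(st);cv2.imwrite("pics/w1.png",c["color"])
hsv=cv2.cvtColor(c["color"],cv2.COLOR_BGR2HSV)
m=(((hsv[...,0]<8)|(hsv[...,0]>172))&(hsv[...,1]>150)&(hsv[...,2]>90)).astype(np.uint8)
n,l,s,ce=cv2.connectedComponentsWithStats(m);print(s[1:][s[1:,4]>200],ce[1:][s[1:,4]>200])
print(np.array(c["T_tool_cam"]).round(3))
for th in("start_bar","drawer_handle"):
    for k in eyes.masks_of(c,th)[:2]:
        ys,xs=np.nonzero(k["pixels"]);b=cv2.boxPoints(cv2.minAreaRect(np.c_[xs,ys].astype(np.float32)));print(th,k["p"],b.round().tolist(),to_plane(c,b,.096 if th[0]=="s" else .052,st).round(4).tolist())
E
```

```text
t 3.4 pos [0.6565 0.033  0.3528] yaw -3.66 F [-0.5  0.4  0.7] w 0.002
[[ 205  151  148   22 2973]] [[278.22737975 161.54086781]]
[[ 0.    -0.95  -0.312  0.082]
 [ 1.     0.     0.    -0.   ]
 [-0.    -0.312  0.95  -0.182]
 [ 0.     0.     0.     1.   ]]
start_bar 0.84 [[198.0, 172.0], [198.0, 150.0], [358.0, 152.0], [358.0, 175.0]] [[0.6592, 0.1531], [0.6918, 0.1479], [0.6737, -0.0834], [0.6407, -0.0835]]
drawer_handle 0.82 [[189.0, 205.0], [189.0, 182.0], [367.0, 185.0], [367.0, 209.0]] [[0.5962, 0.1894], [0.6367, 0.1823], [0.6123, -0.1102], [0.5711, -0.1105]]
drawer_handle 0.45 [[403.0, 230.0], [499.0, 224.0], [503.0, 284.0], [407.0, 291.0]] [[0.5275, -0.1752], [0.5284, -0.3437], [0.4047, -0.3728], [0.4043, -0.1913]]
```

View pics/w1.png

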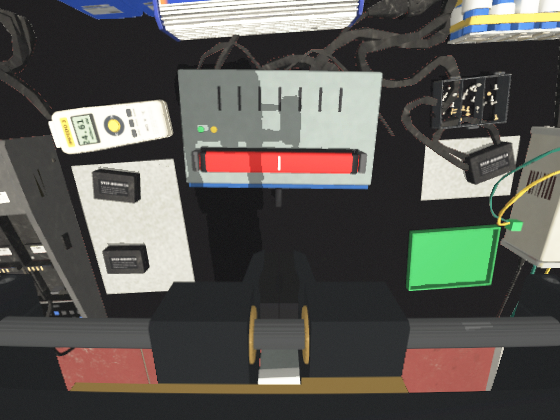

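Run:
```python
from h import *
R={}
for n in("wrist","top","scene"):
    c,st=shot(n);hsv=cv2.cvtColor(c["color"],cv2.COLOR_BGR2HSV)
    m=(((hsv[...,0]<8)|(hsv[...,0]>172))&(hsv[...,1]>140)&(hsv[...,2]>80)).astype(np.uint8)
    k=max(eyes.masks_of(c,"start_bar"),key=lambda k:k["p"])["pixels"].astype(np.uint8)
    m&=cv2.dilate(k,np.ones((5,5)));ys,xs=np.nonzero(m)
    rows=[(x,ys[xs==x].mean(),ys[xs==x].min()) for x in np.unique(xs)]
    r=np.array(rows);p=to_plane(c,r[3:-3,:2],.096,st);f=np.polyfit(p[:,1],p[:,0],1)
    w=(hsv[...,1]<110)&(hsv[...,2]>120)&(cv2.dilate(m,np.ones((3,3)))>0)
    w&=cv2.morphologyEx(m,cv2.MORPH_CLOSE,np.ones((9,9)))>0
    ye,xe=np.nonzero(w);mid=(r[:,0].mean(),r[:,1].mean())
    sel=np.abs(xe-mid[0])<15;wm=(np.median(xe[sel]),np.median(ye[sel])) if sel.any() else mid
    print(n,"yaw",np.degrees(np.arctan(f[0])).round(2),mid,wm,to_plane(c,[mid,wm],.096,st).round(4).tolist(),"ends",p[[0,-1]].round(4).tolist())
    R[n]=(c,st,wm)
print(tri([R["wrist"],R["top"]]),tri(list(R.values())))
```

```text
wrist yaw 4.38 (np.float64(278.0065359477124), np.float64(161.5549613784908)) (np.float64(279.0), np.float64(164.0)) [[0.6675, 0.0341], [0.6639, 0.0329]] ends [[0.681, 0.1398], [0.6595, -0.0725]]
top yaw 4.79 (np.float64(263.0), np.float64(169.81384015594543)) (np.float64(264.0), np.float64(170.0)) [[0.6639, 0.0346], [0.6634, 0.0316]] ends [[0.671, 0.11], [0.6589, -0.0409]]
scene yaw 5.67 (np.float64(247.5), np.float64(204.51925505050505)) (np.float64(249.0), np.float64(201.5)) [[0.6593, 0.0437], [0.6639, 0.0312]] ends [[0.6742, 0.1431], [0.6448, -0.0652]]
[0.6636182  0.03222404 0.09470218] [0.66352032 0.03206885 0.0966048 ]
```

Request:
servo_tool([
  [0.8, -0.1, -6],
  [0.8, -0.1, -12],
  [0.8, -0.1, -18],
  [0.8, -0.1, -22],
  [0.8, -0.1, -24.5],
  [0.8, -0.1, -25.5],
  [0.8, -0.1, -26],
  [0.8, -0.1, -26],
  [0.8, -0.1, -26],
], fingers=[1, 1, 1, 1, 1, 1, 1, 1, 1], roll=[-0.5, -0.5, -0.5, -0.5, -0.5, -0.5, -0.5, -0.5, -0.5])

```text
time: 4.97
position: [0.666, 0.0333, 0.0938]
eef_rot: [0.999, -0.035, 0.001, -0.0]
ft_force: [0.4, -0.1, 0.6]
grip_width: 0.006
```

Request:
servo_tool([
  [-0.1, -0.1, -0.2],
  [-0.1, -0.1, -0.4],
  [-0.1, -0.1, -0.6],
  [-0.1, -0.1, -0.8],
  [-0.1, -0.1, -0.8],
  [-0.1, -0.1, -0.8],
], fingers=[1, 1, 1, 1, 1, 1], roll=[0, 0, 0, 0, 0, 0])

```text
time: 5.72
position: [0.665, 0.0323, 0.0858]
eef_rot: [0.999, -0.035, 0.001, -0.0]
ft_force: [-0.4, 0.4, 0.0]
grip_width: 0.006
```

Run:
```python
from h import *
c,st=shot("scene");now(st);print(st["wrist_torque"],st["joint_torque"])
cv2.imwrite("pics/s2.png",cv2.resize(c["color"][130:290,170:380],(788,600),interpolation=cv2.INTER_CUBIC))
print(proj(c,[st["position"],[.665,.032,.096]]))
```

```text
t 5.72 pos [0.665  0.0323 0.0858] yaw -4.06 F [-0.4  0.4  0. ] w 0.006
[0.00754388 0.03653165 0.02721037] [-3.12379976e-03 -5.10110021e+01 -3.27820086e+01  7.30974076e-03
 -8.44389014e-02  1.29233976e-05]
[[248.61770451 204.01153484]
 [248.53388174 201.48260089]]
```

View pics/s2.png

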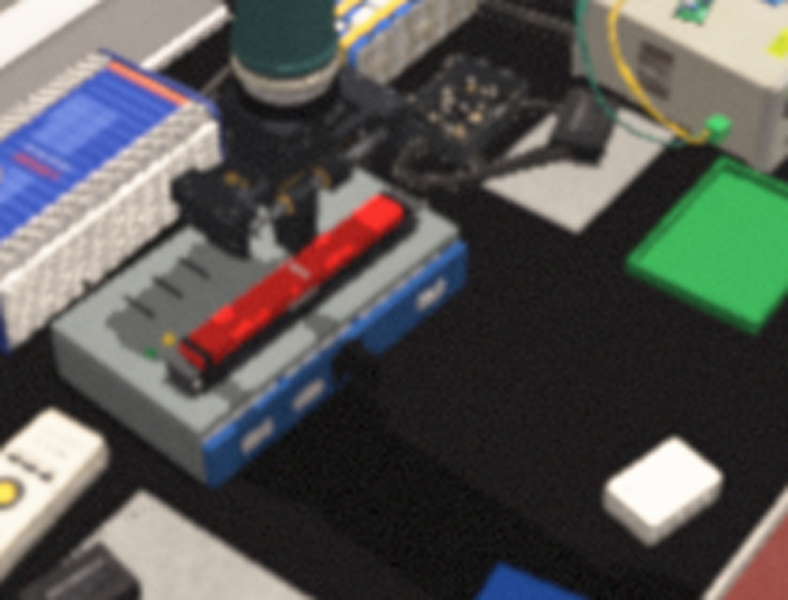

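Run:
```python
from h import *
c,st=shot("wrist");now(st);p=proj(c,[st["position"],[.665,.032,.096],[.665,.032,.086]],st);print(p)
im=c["color"].copy()
for q in p: cv2.circle(im,tuple(int(v) for v in q),3,(0,255,255),1)
cv2.imwrite("pics/w2.png",cv2.resize(im[100:370,80:480],(800,540)))
c,st=shot("top");p=proj(c,[st["position"]]);print(p)
```

```text
t 5.78 pos [0.665  0.0323 0.0859] yaw -4.06 F [ 0.4 -0.5  1. ] w 0.008
[[279.17326284 240.72657208]
 [279.63037357 247.37361203]
 [279.58924811 240.83917574]]
[[263.76995175 170.07162827]]
```

View pics/w2.png

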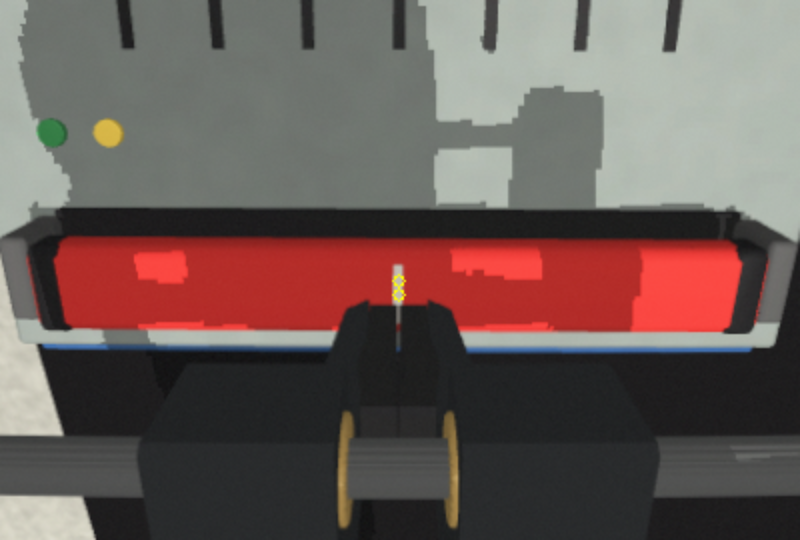

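Request:
servo_tool([
  [0, 0, -0.3],
  [0, 0, -0.6],
  [0, 0, -0.8],
  [0, 0, -0.8],
], fingers=[1, 1, 1, 1], roll=[0, 0, 0, 0])

```text
time: 6.38
position: [0.6648, 0.0322, 0.0775]
eef_rot: [0.999, -0.035, 0.001, -0.0]
ft_force: [-0.5, -0.2, 0.8]
grip_width: 0.008
```

Run:
```python
from h import *
now(bot.read_state())
c,st=shot("scene")
cv2.imwrite("pics/s3.png",cv2.resize(c["color"][160:250,200:320],(800,600),interpolation=cv2.INTER_CUBIC))
now(bot.read_state())
```

```text
t 6.38 pos [0.6648 0.0322 0.0775] yaw -4.06 F [-0.5 -0.2  0.8] w 0.008
t 6.42 pos [0.6649 0.0323 0.0777] yaw -4.06 F [-0.8  0.2  0.1] w 0.008
```

View pics/s3.png

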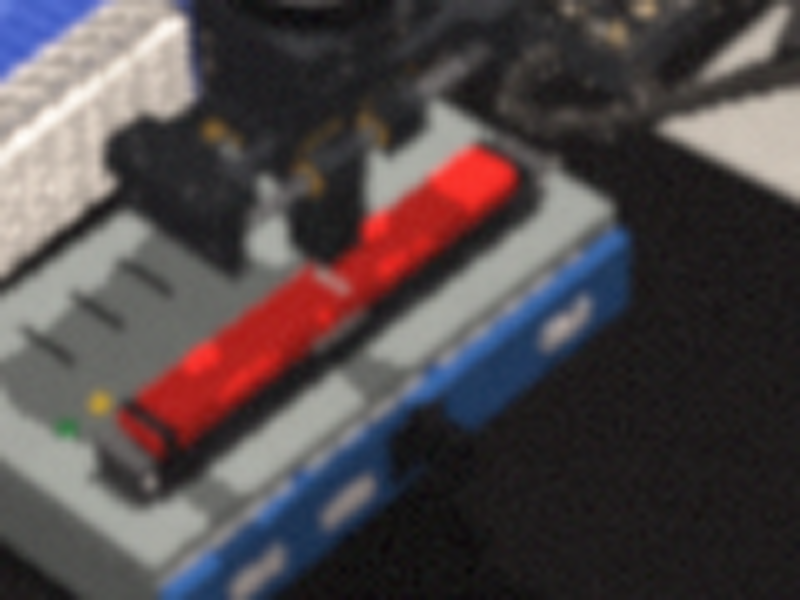

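Request:
servo_tool([
  [0, 0, -0.3],
  [0, 0, -0.6],
  [0, 0, -0.8],
  [0, 0, -0.8],
], fingers=[1, 1, 1, 1], roll=[0, 0, 0, 0])

```text
time: 6.92
position: [0.6647, 0.0322, 0.0694]
eef_rot: [0.999, -0.035, 0.001, 0.0]
ft_force: [-0.5, -0.3, -0.0]
grip_width: 0.005
```

Request:
servo_tool([
  [0, 0, -0.2],
  [0, 0, -0.4],
  [0, 0, -0.4],
], fingers=[1, 1, 1], roll=[0, 0, 0])

```text
time: 7.3
position: [0.6644, 0.0323, 0.065]
eef_rot: [0.999, -0.035, 0.001, -0.0]
ft_force: [0.5, -0.3, 0.2]
grip_width: 0.004
```

Run:
```python
from h import *
c,st=shot("scene");w,_=shot("wrist");now(st)
a=cv2.resize(c["color"][160:250,200:320],(400,300),interpolation=cv2.INTER_CUBIC)
b=cv2.resize(w["color"][180:300,200:360],(400,300),interpolation=cv2.INTER_CUBIC)
cv2.imwrite("pics/s4.png",np.hstack([a,b]))
```

```text
t 7.3 pos [0.6644 0.0323 0.065 ] yaw -4.06 F [ 0.5 -0.3  0.2] w 0.004
```

View pics/s4.png

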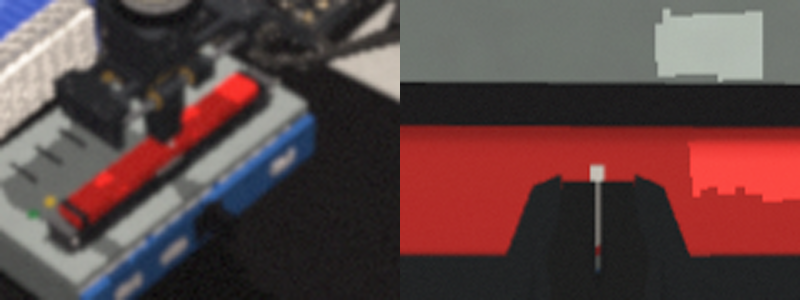

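Request:
servo_tool([
  [0, 0, -0.2],
  [0, 0, -0.4],
  [0, 0, -0.4],
], fingers=[1, 1, 1], roll=[0, 0, 0])

```text
time: 7.78
position: [0.6644, 0.0323, 0.061]
eef_rot: [0.999, -0.035, 0.001, -0.0]
ft_force: [-1.4, -0.0, 1.3]
grip_width: 0.003
```

Request:
servo_tool([
  [0, 0, -0.2],
  [0, 0, -0.4],
  [0, 0, -0.4],
], fingers=[1, 1, 1], roll=[0, 0, 0])

```text
time: 8.15
position: [0.6647, 0.0323, 0.0574]
eef_rot: [0.999, -0.035, 0.001, -0.0]
ft_force: [-0.4, -0.3, 4.4]
grip_width: 0.005
```

Request:
servo_tool([
  [0, 0, -0.3],
  [0, 0, -0.6],
  [0, 0, -0.8],
  [0, 0, -0.8],
], fingers=[1, 1, 1, 1], roll=[0, 0, 0, 0])

```text
time: 8.65
position: [0.6648, 0.0323, 0.0499]
eef_rot: [0.999, -0.035, 0.001, -0.0]
ft_force: [-2.8, -0.8, 6.9]
grip_width: 0.008
```

Request:
servo_tool([
  [0, 0, -0.2],
  [0, 0, -0.3],
  [0, 0, -0.3],
], fingers=[1, 1, 1], roll=[0, 0, 0])

```text
time: 9.02
position: [0.665, 0.0323, 0.0498]
eef_rot: [0.999, -0.035, 0.001, -0.0]
ft_force: [-6.8, -0.3, 16.9]
grip_width: 0.007
```

Run:
```python
from h import *
now(bot.read_state())
```

```text
t 9.03 pos [0.665  0.0323 0.0498] yaw -4.06 F [-6.8 -0.3 16.9] w 0.007
```

Request:
servo_tool([
  [0, 0, 0],
  [0, 0, 0],
  [0, 0, 0],
  [0, 0, 0],
  [0, 0, 0],
  [0, 0, 0.5],
  [0, 0, 1.2],
  [0, 0, 4],
  [0, 0, 9],
  [-5, 0, 14],
  [-10, 0, 17],
  [-12, 0, 17],
  [-12, 0, 17],
  [-12, 0, 17],
], fingers=[1, 1, 1, 1, 1, 1, 1, 1, 1, 1, 1, 1, 1, 1], roll=[0, 0, 0, 0, 0, 0, 0, 0, 0, 0, 0, 0, 0, 0])

```text
time: 10.78
position: [0.5454, 0.0322, 0.2191]
eef_rot: [0.999, -0.035, 0.001, 0.0]
ft_force: [0.7, -0.1, -0.6]
grip_width: 0.003
```

Run:
```python
from h import *
c,st=shot("wrist");now(st)
cv2.imwrite("pics/w5.png",c["color"][60:330])
cv2.imwrite("pics/w5c.png",cv2.resize(c["color"][60:330],(800,386)))
hsv=cv2.cvtColor(c["color"],cv2.COLOR_BGR2HSV)
m=((abs(hsv[...,0].astype(int)-110)<14)&(hsv[...,1]>140)&(hsv[...,2]>50)).astype(np.uint8)
n,l,s,ce=cv2.connectedComponentsWithStats(m);print([ (a.tolist(),b.round().tolist()) for a,b in zip(s[1:],ce[1:]) if a[4]>100])
```

```text
t 10.78 pos [0.5454 0.0322 0.2191] yaw -4.06 F [ 0.7 -0.1 -0.6] w 0.003
[([140, 114, 263, 10, 2133], [273.0, 118.0]), ([192, 272, 36, 10, 257], [212.0, 278.0])]
```

View pics/w5c.png

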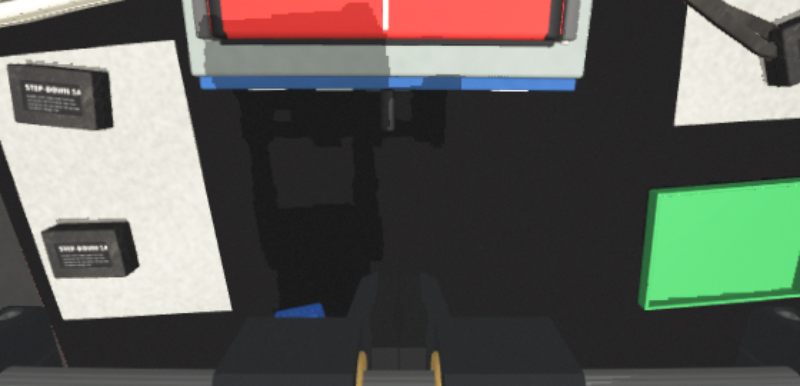

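Run:
```python
from h import *
c,st=shot("wrist")
g=c["color"][122:156,255:292].max(2);print(g[::3,::2])
print(to_plane(c,[(272,124),(272,151)],.052,st).round(4).tolist(),to_plane(c,[(142,123),(401,123)],.048,st).round(4).tolist(),to_plane(c,[(269.5,70)],.096,st).round(4))
```

```text
[[ 78  82  82  84  84  85  64  36  35  36  74  85  83  86  85  86  84  84
  102]
 [ 27  29  26  29  26  26  37  43  47  53  36  36  39  36  39  40  38  30
   27]
 [ 29  26  27  28  30  27  38  45  50  58  42  39  37  38  38  39  38  30
   27]
 [ 29  28  26  27  27  30  37  43  68  83  52  38  37  40  39  40  27  26
   28]
 [ 28  29  28  26  28  26  37  44  48  81  54  38  38  38  39  37  37  30
   28]
 [ 26  27  28  29  29  28  39  44  47  79  51  38  39  38  38  40  38  28
   26]
 [ 28  27  28  28  26  28  39  42  44  77  52  37  40  40  40  40  38  26
   31]
 [ 28  29  26  26  28  29  38  44  44  76  53  35  35  35  38  38  28  31
   30]
 [ 26  27  28  28  26  29  38  44  42  70  51  28  29  28  26  29  29  29
   29]
 [ 28  27  28  26  29  28  37  38  64  72  51  26  29  29  28  29  26  28
   26]
 [ 25  26  27  29  26  25  29  27  25  28  30  25  28  27  28  29  27  29
   28]
 [ 27  28  29  29  26  27  29  28  32  33  30  33  32  33  32  32  32  34
   26]]
[[0.6135, 0.0353], [0.5836, 0.0376]] [[0.6255, 0.1829], [0.6046, -0.111]] [[0.664  0.0328]]
```

Request:
servo_tool([
  [5.1, 0.5, 0],
  [5.1, 0.5, 0],
  [5.1, 0.5, 0],
  [5.1, 0.5, 0],
  [5.1, 0.5, 0],
  [5.1, 0.5, 0],
  [5.1, 0.5, 0],
  [5.1, 0.5, 0],
], fingers=[-1, -1, -1, -1, -1, -1, -1, -1], roll=[0, 0, 0, 0, 0, 0, 0, 0])

```text
time: 11.88
position: [0.5965, 0.0372, 0.219]
eef_rot: [0.999, -0.035, 0.001, 0.0]
ft_force: [-0.2, -0.0, -0.2]
grip_width: 0.886
```

Run:
```python
from h import *
a,st=shot("scene");b,st=shot("wrist");now(st)
A,B=a["color"].copy(),b["color"].copy()
p=np.array(st["position"]);j=np.array([np.sin(.071),np.cos(.071),0])
for dz in(0,.035):
    for s in(-.045,0,.045):
        X=p+j*s+[0,0,dz]
        for I,c,q in((A,a,None),(B,b,st)):
            u=proj(c,[X],q)[0];cv2.circle(I,tuple(int(round(v)) for v in u),2,(0,255,255) if dz==0 else (0,255,0),-1)
cv2.imwrite("pics/g6.png",np.hstack([cv2.resize(A[100:260,170:330],(400,400)),cv2.resize(B[160:400,160:400],(400,400))]))
```

```text
t 11.93 pos [0.5965 0.0372 0.2189] yaw -4.06 F [-0.3 -0.6  0.7] w 0.931
```

View pics/g6.png

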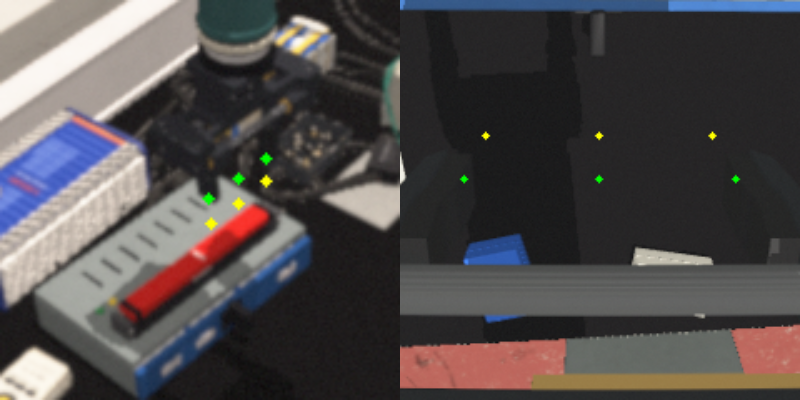

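Request:
servo_tool([
  [0, 0, -5],
  [0, 0, -10],
  [0, 0, -15],
  [0, 0, -18],
  [0, 0, -20],
  [0, 0, -21.5],
  [0, 0, -23],
  [0, 0, -23],
  [0, 0, -23],
], fingers=[-1, -1, -1, -1, -1, -1, -1, -1, -1], roll=[0, 0, 0, 0, 0, 0, 0, 0, 0])

```text
time: 13.1
position: [0.5973, 0.0373, -0.0104]
eef_rot: [0.999, -0.035, 0.001, -0.0]
ft_force: [-0.3, -0.3, -0.9]
grip_width: 0.996
```

Request:
servo_tool([
  [0, 0, 0],
  [0, 0, 0],
  [0, 0, 0],
  [0, 0, 0],
  [0, 0, 0],
  [0, 0, 0],
  [0, 0, 0],
  [0, 0, 0],
  [0, 0, 0],
], fingers=[1, 1, 1, 1, 1, 1, 1, 1, 1], roll=[0, 0, 0, 0, 0, 0, 0, 0, 0])

```text
time: 14.22
position: [0.5973, 0.0376, -0.0104]
eef_rot: [0.999, -0.036, 0.001, -0.0]
ft_force: [0.2, 1.7, 0.2]
grip_width: 0.137
```

Request:
servo_tool([
  [-1, 0.07, 0],
  [-3, 0.21, 0],
  [-5, 0.36, 0],
  [-7, 0.5, 0],
  [-9, 0.64, 0],
  [-11, 0.79, 0],
  [-13, 0.93, 0],
  [-14.5, 1.04, 0],
  [-15.1, 1.08, 0],
  [-15.2, 1.08, 0],
  [-15.2, 1.08, 0],
], fingers=[1, 1, 1, 1, 1, 1, 1, 1, 1, 1, 1], roll=[0, 0, 0, 0, 0, 0, 0, 0, 0, 0, 0])

```text
time: 15.6
position: [0.448, 0.0491, -0.0104]
eef_rot: [0.999, -0.036, 0.005, -0.001]
ft_force: [11.4, 4.7, -13.5]
grip_width: 0.137
```

Request:
servo_tool([
  [0.1, 0, 0],
  [0.1, 0, 0],
  [0.1, 0, 0],
  [0.1, 0, 0],
  [0.1, 0, 0],
  [0.1, 0, 0],
  [0.1, 0, 3],
  [0.1, 0, 8],
  [0.1, 0, 14],
  [0.1, 0, 20],
  [0.1, 0, 26],
  [0.1, 0, 28],
  [0.1, 0, 28],
  [0.1, 0, 28],
], fingers=[-1, -1, -1, -1, -1, -1, -1, -1, -1, -1, -1, -1, -1, -1], roll=[0, 0, 0, 0, 0, 0, 0, 0, 0, 0, 0, 0, 0, 0])

```text
time: 17.35
position: [0.4481, 0.049, 0.268]
eef_rot: [0.999, -0.036, 0.004, -0.001]
ft_force: [-0.3, 0.1, -0.3]
grip_width: 1.001
```

Run:
```python
from h import *
c,st=shot("wrist");now(st)
cv2.imwrite("pics/w7.png",c["color"]);cv2.imwrite("pics/w7c.png",cv2.resize(c["color"][60:360],(800,429)))
hs={"pack_0":.04,"module_0":.028,"done_tray":.016}
for n in("wrist","top"):
    if n=="top": c,st=shot("top")
    for th,z in hs.items():
        for k in eyes.masks_of(c,th):
            if k["p"]<.3: continue
            ys,xs=np.nonzero(k["pixels"]);b=cv2.boxPoints(cv2.minAreaRect(np.c_[xs,ys].astype(np.float32)))
            w=to_plane(c,b,z,st);e=w[1]-w[0],w[2]-w[1];L=max(e,key=np.linalg.norm)
            print(n,th,round(k["p"],2),np.round(k["centre"]),"c",w.mean(0).round(4),"dims",[round(np.linalg.norm(q),3) for q in e],"ang",round(np.degrees(np.arctan2(L[1],L[0]))%180,1))
```

```text
t 17.35 pos [0.4481 0.049  0.268 ] yaw -4.11 F [-0.3  0.1 -0.3] w 1.001
wrist pack_0 0.73 [ 91. 214.] c [0.559  0.1218] dims [np.float64(0.062), np.float64(0.049)] ang 91.4
wrist module_0 0.89 [231. 225.] c [0.3667 0.1418] dims [np.float64(0.054), np.float64(0.079)] ang 9.3
wrist module_0 0.86 [79. 59.] c [0.594  0.3347] dims [np.float64(0.052), np.float64(0.093)] ang 79.3
wrist module_0 0.62 [ 24. 545.] c [ 0.6171 -0.2999] dims [np.float64(0.038), np.float64(0.051)] ang 10.0
wrist module_0 0.62 [232. 321.] c [ 0.3531 -0.011 ] dims [np.float64(0.056), np.float64(0.077)] ang 76.8
wrist module_0 0.61 [161.  79.] c [0.4853 0.3349] dims [np.float64(0.092), np.float64(0.052)] ang 88.7
wrist done_tray 0.67 [158. 507.] c [ 0.4427 -0.2815] dims [np.float64(0.166), np.float64(0.132)] ang 91.0
top pack_0 0.65 [204. 234.] c [0.5598 0.1225] dims [np.float64(0.05), np.float64(0.063)] ang 90.0
top pack_0 0.38 [197. 170.] c [0.5932 0.3349] dims [np.float64(0.051), np.float64(0.081)] ang 80.4
top module_0 0.94 [232. 170.] c [0.4854 0.3367] dims [np.float64(0.076), np.float64(0.05)] ang 90.0
top module_0 0.92 [187. 377.] c [ 0.6294 -0.3313] dims [np.float64(0.079), np.float64(0.05)] ang 111.7
top module_0 0.66 [276. 272.] c [0.3507 0.0054] dims [np.float64(0.041), np.float64(0.05)] ang 179.8
top module_0 0.56 [197. 167.] c [0.5947 0.336 ] dims [np.float64(0.049), np.float64(0.078)] ang 80.4
top done_tray 0.76 [240. 368.] c [ 0.4418 -0.2924] dims [np.float64(0.172), np.float64(0.125)] ang 89.9
```

View pics/w7c.png

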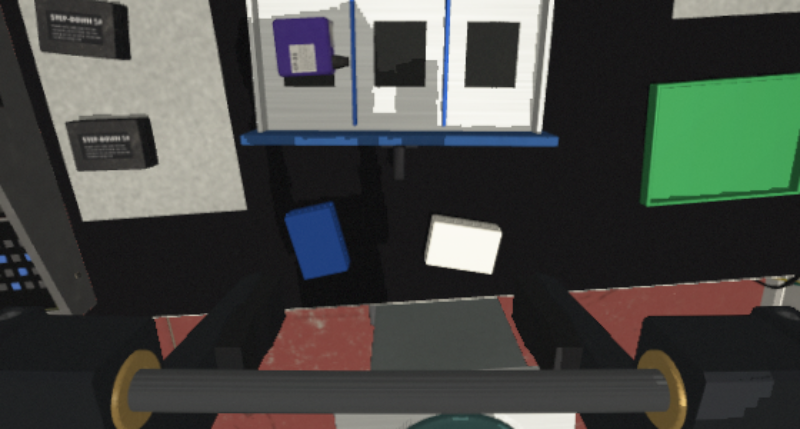

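Run:
```python
from h import *
from rig import bot
c=cv2.imread("pics/w7.png");st=bot.read_state();w,st=shot("wrist");print("q",np.round(st["qpos"],3))
hsv=cv2.cvtColor(w["color"],cv2.COLOR_BGR2HSV);H=hsv[...,0].astype(int)
m=((abs(H-132)<12)&(hsv[...,1]>90)).astype(np.uint8);n,l,s,ce=cv2.connectedComponentsWithStats(m);i=1+np.argmax(s[1:,4]);print("purple",s[i],ce[i])
x,y,ww,hh,_=s[i];print("block corners top",to_plane(w,[(x,y),(x+ww,y),(x+ww,y+hh),(x,y+hh)],.040,st).round(4).tolist())
b=((abs(H-110)<14)&(hsv[...,1]>120)&(hsv[...,2]>60))
for r in (70,90,110,130,140):
    cs=np.nonzero(b[r])[0];g=np.split(cs,np.nonzero(np.diff(cs)>1)[0]+1)
    print(r,[(q[0],q[-1],to_plane(w,[(q.mean(),r)],.021,st)[0].round(4).tolist()) for q in g if len(q) and 160<q.mean()<400][:8])
L=w["color"].min(2)
print(L[100,168:186],L[100,372:392]); 
rc=np.nonzero(b[145:175,300])[0]+145;print("panel rows",rc[[0,-1]],to_plane(w,[(300,rc[0]),(300,rc[-1])],.048,st).round(4).tolist())
# walls inner edges at top z=.032
print(to_plane(w,[(180,100),(381,100)],.032,st).round(4).tolist())
# dark mats
d=((w["color"].max(2)<70)).astype(np.uint8);n,l,s,ce=cv2.connectedComponentsWithStats(d)
for k in range(1,n):
    if 500<s[k,4]<3000: print("dark",s[k],to_plane(w,[ce[k]],.012,st).round(4).tolist())
```

```text
q [ 5.300e-02 -2.140e-01  1.971e+00  1.000e-03  1.376e+00  1.695e+00]
purple [ 191   73   43   42 1167] [212.3933162   91.07455013]
block corners top [[0.5858, 0.1514], [0.5816, 0.097], [0.5309, 0.1028], [0.5352, 0.1593]]
70 [(np.int64(246), np.int64(247), [0.5865, 0.0827]), (np.int64(312), np.int64(314), [0.5802, -0.0047])]
90 [(np.int64(246), np.int64(248), [0.5618, 0.0845]), (np.int64(312), np.int64(313), [0.5555, -0.0031])]
110 [(np.int64(247), np.int64(248), [0.5362, 0.0864]), (np.int64(311), np.int64(313), [0.5299, -0.0014])]
130 [(np.int64(247), np.int64(249), [0.5097, 0.0884]), (np.int64(310), np.int64(312), [0.5035, 0.001])]
140 [(np.int64(248), np.int64(249), [0.4961, 0.0891]), (np.int64(310), np.int64(311), [0.4899, 0.0023])]
[ 15  16  16  13  15  12   9  29 143 143 146 130 101  99  99 108 150 149] [232 208 148 142 119  96  97  94 178 229 232 204 116  24  20  18  20  22
  22  24]
panel rows [153 162] [[0.4764, 0.0195], [0.4644, 0.0201]]
[[0.5553, 0.1732], [0.5364, -0.0918]]
dark [166   0 229   6 927] [[0.6646, 0.0271]]
dark [ 493    0   67   46 1738] [[0.6281, -0.3005]]
dark [  25   58   67   45 2183] [[0.5963, 0.3431]]
dark [ 262   76   36   45 1569] [[0.5487, 0.0413]]
dark [ 326   77   37   45 1544] [[0.5422, -0.0465]]
dark [  47  143   64   37 1804] [[0.4844, 0.3434]]
```

Request:
servo_tool([
  [5, 4, 0],
  [10.5, 8, 0],
  [10.5, 8, 0],
  [10.5, 8, 0],
  [10.5, 8, 0],
  [10.5, 8, 0],
  [10.5, 8, 0],
  [10.5, 8, 0],
  [10.5, 8, -3],
  [10.5, 8, -8],
  [10.5, 8, -14],
  [10.5, 8, -18],
  [10.5, 8, -22],
  [10.5, 8, -25],
  [10.5, 8, -27],
  [10.5, 8, -28],
  [10.5, 8, -28],
  [10.5, 8, -28],
], fingers=[-1, -1, -1, -1, -1, -1, -1, -1, -1, -1, -1, -1, -1, -1, -1, -1, -1, -1], roll=[10, 20, 30, 40, 50, 60, 70, 80, 90, 90, 90, 90, 90, 90, 90, 90, 90, 90])

```text
time: 20.05
position: [0.5549, 0.1293, -0.0097]
eef_rot: [0.732, 0.681, 0.003, -0.003]
ft_force: [-0.2, -0.1, 0.9]
grip_width: 0.996
```

Request:
servo_tool([
  [0, 0, 0],
  [0, 0, 0],
  [0, 0, 0],
  [0, 0, 0],
  [0, 0, 0],
  [0, 0, 0],
], fingers=[1, 1, 1, 1, 1, 1], roll=[0, 0, 0, 0, 0, 0])

```text
time: 20.8
position: [0.5555, 0.1293, -0.0094]
eef_rot: [0.732, 0.681, 0.004, -0.003]
ft_force: [1.1, 0.1, 1.0]
grip_width: 0.557
```

Request:
servo_tool([
  [0, 0, 0],
  [0, 0, 2],
  [0, 0, 6],
  [0, 0, 11],
  [0, 0, 16],
  [0, 0, 20],
  [-2, -5, 22],
  [-3, -11, 22],
  [-5, -17, 22],
  [-7, -23, 22],
  [-8, -29, 22],
  [-10, -35, 22],
  [-11, -41, 22],
  [-11, -42, 22],
  [-11, -42, 22],
  [-11, -42, 22],
  [-11, -42, 22],
  [-11, -42, 22],
], fingers=[1, 1, 1, 1, 1, 1, 1, 1, 1, 1, 1, 1, 1, 1, 1, 1, 1, 1], roll=[0, 0, 0, 0, 0, 0, 0, 0, 0, 0, 0, 0, 0, 4, 4, 4, 4, 4])

```text
time: 23.05
position: [0.4457, -0.2898, 0.2107]
eef_rot: [0.707, 0.707, 0.004, -0.003]
ft_force: [-0.3, 0.2, -1.1]
grip_width: 0.56
```

Run:
```python
from h import *
for n in("wrist","top"):
    w,st=shot(n);now(st)
    hsv=cv2.cvtColor(w["color"],cv2.COLOR_BGR2HSV);H=hsv[...,0].astype(int)
    m=((abs(H-66)<14)&(hsv[...,1]>100)&(hsv[...,2]>50)).astype(np.uint8);n_,l,s,ce=cv2.connectedComponentsWithStats(m);i=1+np.argmax(s[1:,4]);print(s[i])
    ys,xs=np.nonzero(l==i);b=cv2.boxPoints(cv2.minAreaRect(np.c_[xs,ys].astype(np.float32)));print(b.round().tolist());p=to_plane(w,b,.016,st);print(p.round(4).tolist(),p.mean(0).round(4))
    cv2.imwrite(f"pics/{n}8.png",w["color"])
```

```text
t 23.05 pos [ 0.4457 -0.2898  0.2107] yaw 89.96 F [-0.3  0.2 -1.1] w 0.56
[  222   113   105   118 10361]
[[222.0, 114.0], [326.0, 111.0], [329.0, 227.0], [225.0, 230.0]]
[[0.378, -0.2102], [0.503, -0.207], [0.5142, -0.3558], [0.3739, -0.3598]] [ 0.4423 -0.2832]
t 23.1 pos [ 0.4457 -0.2899  0.2107] yaw 89.95 F [-0.6 -0.3 -2.4] w 0.556
[ 339  223   46   42 1660]
[[339.0, 224.0], [383.0, 222.0], [384.0, 263.0], [340.0, 265.0]]
[[0.5046, -0.2069], [0.5091, -0.3504], [0.3783, -0.3516], [0.3746, -0.2092]] [ 0.4417 -0.2795]
```

Request:
servo_tool([
  [-0.3, -0.2, -5],
  [-0.3, -0.2, -10],
  [-0.3, -0.2, -15],
  [-0.3, -0.2, -18],
  [-0.3, -0.2, -20.5],
  [-0.3, -0.2, -21.8],
  [-0.3, -0.2, -22.4],
  [-0.3, -0.2, -22.6],
  [-0.3, -0.2, -22.6],
  [-0.3, -0.2, -22.6],
  [-0.3, -0.2, -22.6],
  [-0.3, -0.2, -22.6],
  [-0.3, -0.2, -22.6],
  [-0.3, -0.2, -22.6],
  [-0.3, -0.2, -22.6],
], fingers=[1, 1, 1, 1, 1, 1, 1, 1, 1, -0.4, -0.4, -0.4, -0.4, -0.4, -0.4], roll=[0, 0, 0, 0, 0, 0, 0, 0, 0, 0, 0, 0, 0, 0, 0])

```text
time: 25.02
position: [0.4427, -0.292, -0.0154]
eef_rot: [0.707, 0.707, 0.004, -0.003]
ft_force: [-0.3, -0.2, 0.1]
grip_width: 0.702
```

Request:
servo_tool([
  [0, 0, 2],
  [0, 0, 6],
  [0, 0, 12],
  [0, 0, 18],
  [0, 0, 24],
  [0, 0, 28],
  [0, 0, 28],
  [0, 0, 28],
], fingers=[-0.4, -0.4, -0.4, -1, -1, -1, -1, -1], roll=[0, 0, 0, 0, 0, 0, 0, 0])

```text
time: 26.02
position: [0.4421, -0.2917, 0.2635]
eef_rot: [0.707, 0.707, 0.003, -0.004]
ft_force: [1.2, -0.6, 0.4]
grip_width: 0.999
```

Run:
```python
from h import *
w,st=shot("wrist");now(st)
s,_=shot("scene");t,_=shot("top")
cv2.imwrite("pics/v9.png",np.hstack([cv2.resize(w["color"],(480,360)),cv2.resize(t["color"][140:280,330:455],(320,360))]))
for c,s in((w,st),(t,None)):
    for k in eyes.masks_of(c,"module_0"):
        if k["p"]<.3: continue
        ys,xs=np.nonzero(k["pixels"]);b=cv2.boxPoints(cv2.minAreaRect(np.c_[xs,ys].astype(np.float32)))
        W=to_plane(c,b,.026,s);e=W[1]-W[0],W[2]-W[1];L=max(e,key=np.linalg.norm)
        print(round(k["p"],2),np.round(k["centre"]),"c",W.mean(0).round(4),"dims",[round(float(np.linalg.norm(q)),3) for q in e],"ang",round(np.degrees(np.arctan2(L[1],L[0]))%180,1))
```

```text
t 26.02 pos [ 0.4421 -0.2917  0.2635] yaw 89.94 F [ 1.2 -0.6  0.4] w 0.999
0.69 [169. 278.] c [ 0.4436 -0.2984] dims [0.049, 0.066] ang 91.0
0.8 [196. 169.] c [0.5948 0.3375] dims [0.052, 0.081] ang 78.6
0.79 [268. 230.] c [0.3643 0.1422] dims [0.049, 0.074] ang 10.3
0.7 [186. 377.] c [ 0.6304 -0.332 ] dims [0.078, 0.051] ang 111.0
0.69 [230. 168.] c [0.4855 0.3388] dims [0.079, 0.05] ang 90.0
0.57 [274. 277.] c [ 0.3501 -0.0121] dims [0.052, 0.075] ang 75.8
0.47 [150. 366.] c [ 0.7349 -0.2868] dims [0.115, 0.083] ang 90.4
```

View pics/v9.png

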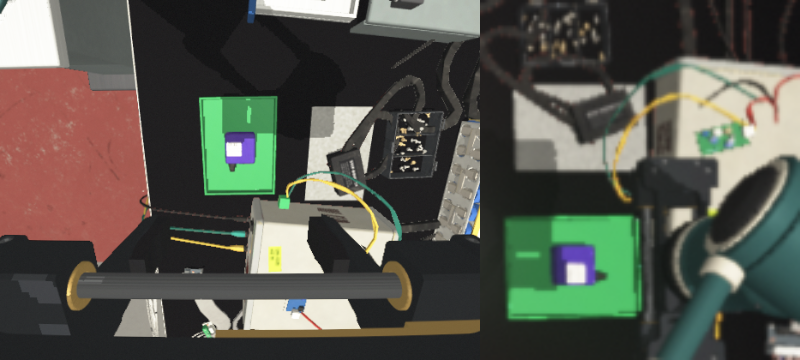

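Run:
```python
from h import *
w,st=shot("wrist");t,_=shot("top")
print(tri([(w,st,(292,233)),(t,None,(405.6,231.9))]))
print(to_plane(w,[(292,233)],.1,st),to_plane(t,[(405.6,231.9)],.1))
hsv=cv2.cvtColor(w["color"],cv2.COLOR_BGR2HSV)
cv2.imwrite("pics/w10.png",cv2.resize(w["color"][100:300,200:500],(800,533),interpolation=cv2.INTER_CUBIC))
```

```text
[ 0.4991463  -0.68352877 -0.71601087]
[[ 0.45841283 -0.35227144]] [[ 0.47539928 -0.39353412]]
```

View pics/w10.png

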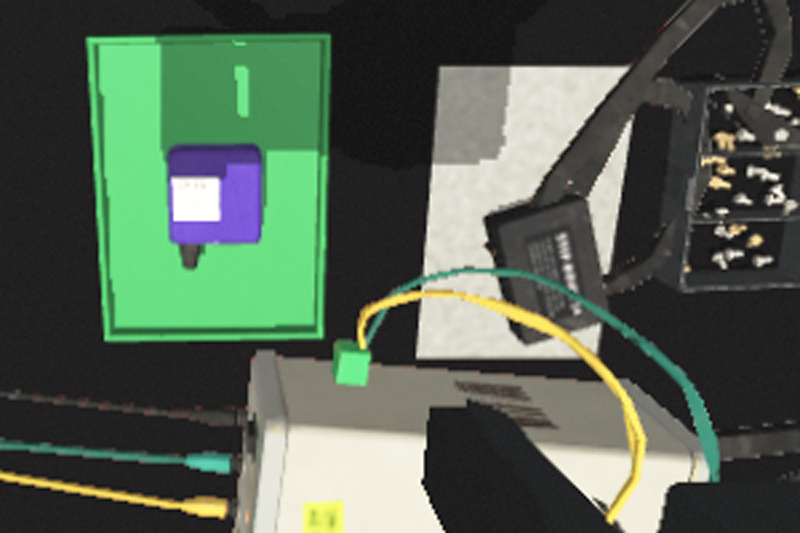

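Run:
```python
from h import *
w,st=shot("wrist");t,_=shot("top")
print("bottom",to_plane(w,[(297,233),(436,244)],0,st).round(3).tolist())
print("topcorner wrist ray",[(z,to_plane(w,[(307,261),(462,271)],z,st).round(3).tolist()) for z in(.05,.08,.11,.14)])
print("top cam",[(z,to_plane(t,[(405.6,231.9),(406,164)],z).round(3).tolist()) for z in(.05,.08,.11,.14)])
print("green plug",tri([(w,st,(331.5,236)),(t,None,(130+710/2.667,110+291/2.667))]))
print("yellow loop apex",[to_plane(w,[(360,210)],z,st).round(3).tolist() for z in (.05,.1,.15)],[to_plane(t,[(130+672/2.667,110+235/2.667)],z).round(3).tolist() for z in (.05,.1,.15)])
print("mod corners",to_plane(w,[(200+486/2.667,100+212/2.667),(200+585/2.667,100+193/2.667),(200+607/2.667,100+318/2.667),(200+516/2.667,100+340/2.667)],.028,st).round(4).tolist())
```

```text
bottom [[0.472, -0.394], [0.699, -0.414]]
topcorner wrist ray [(0.05, [[0.484, -0.418], [0.717, -0.435]]), (0.08, [[0.481, -0.402], [0.696, -0.418]]), (0.11, [[0.478, -0.386], [0.676, -0.401]]), (0.14, [[0.475, -0.371], [0.655, -0.384]])]
top cam [(0.05, [[0.477, -0.411], [0.693, -0.42]]), (0.08, [[0.476, -0.401], [0.687, -0.409]]), (0.11, [[0.475, -0.39], [0.68, -0.398]]), (0.14, [[0.474, -0.379], [0.674, -0.387]])]
green plug [ 0.51913388 -0.38514914  0.03706453]
yellow loop apex [[[0.555, -0.339]], [[0.541, -0.323]], [[0.527, -0.307]]] [[[0.583, -0.339]], [[0.578, -0.324]], [[0.572, -0.309]]]
mod corners [[0.5895, -0.3007], [0.6414, -0.2903], [0.6637, -0.3607], [0.614, -0.3737]]
```

Request:
servo_tool([
  [6, -0.9, 0],
  [12, -1.8, 0],
  [18.1, -2.8, 0],
  [18.1, -2.8, 0],
  [18.1, -2.8, -4],
  [18.1, -2.8, -9],
  [18.1, -2.8, -14],
  [18.1, -2.8, -18],
  [18.1, -2.8, -21],
  [18.1, -2.8, -23],
  [18.1, -2.8, -23],
  [18.1, -2.8, -23],
], fingers=[-1, -1, -1, -1, -1, -1, -1, -1, -1, -1, -1, -1], roll=[10, 20, 20, 20, 20, 20, 20, 20, 20, 20, 20, 20])

```text
time: 27.98
position: [0.6244, -0.3206, 0.0358]
eef_rot: [0.574, 0.819, 0.003, -0.003]
ft_force: [0.4, -0.7, 0.2]
grip_width: 1.0
```

Run:
```python
from h import *
s,st=shot("scene");now(st);w,_=shot("wrist")
cv2.imwrite("pics/s11.png",np.hstack([cv2.resize(s["color"][90:210,260:400],(400,343),interpolation=cv2.INTER_CUBIC),cv2.resize(w["color"],(400,300))[0:300] if 0 else cv2.resize(w["color"],(400,343))]))
```

```text
t 27.98 pos [ 0.6244 -0.3206  0.0358] yaw 109.94 F [ 0.4 -0.7  0.2] w 1.0
```

View pics/s11.png

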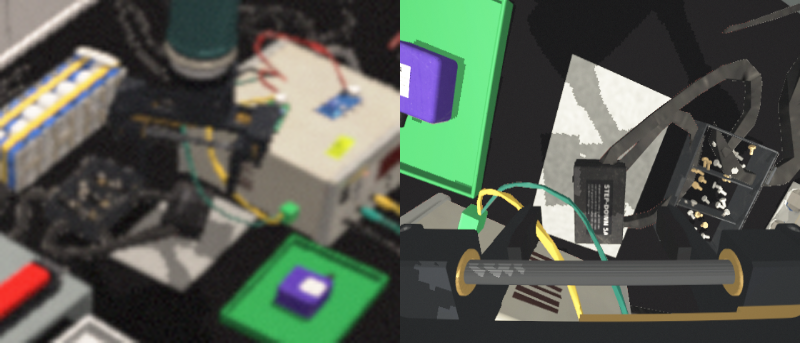

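Request:
servo_tool([
  [-0.2, 0, 0],
  [-0.2, 0, -1],
  [-0.2, 0, -2.5],
  [-0.2, 0, -4],
  [-0.2, 0, -5],
  [-0.2, 0, -5.5],
  [-0.2, 0, -5.5],
], fingers=[-0.6, -0.6, -0.6, -0.6, -0.6, -0.6, -0.6], roll=[0, 0, 0, 0, 0, 0, 0])

```text
time: 28.95
position: [0.6226, -0.3206, -0.0194]
eef_rot: [0.574, 0.819, 0.003, -0.003]
ft_force: [-0.6, -0.2, 0.2]
grip_width: 0.802
```

Request:
servo_tool([
  [0, 0, 0],
  [0, 0, 0],
  [0, 0, 0],
  [0, 0, 0],
  [0, 0, 0],
  [0, 0, 0],
], fingers=[1, 1, 1, 1, 1, 1], roll=[0, 0, 0, 0, 0, 0])

```text
time: 29.7
position: [0.6231, -0.3208, -0.0187]
eef_rot: [0.574, 0.819, 0.003, -0.002]
ft_force: [0.3, 1.2, 4.0]
grip_width: 0.566
```

Request:
servo_tool([
  [0, 0, 1],
  [0, 0, 3],
  [0, 0, 7],
  [0, 0, 12],
  [0, 0, 17],
  [0, 0, 20],
  [-2, 5, 20],
  [-3, 10, 20],
  [-5, 16, 20],
  [-7, 22, 20],
  [-8.3, 28.5, 20],
  [-8.3, 28.5, 16],
  [-8.3, 28.5, 12],
  [-8.3, 28.5, 12],
  [-8.3, 28.5, 12],
  [-8.3, 28.5, 12],
], fingers=[1, 1, 1, 1, 1, 1, 1, 1, 1, 1, 1, 1, 1, 1, 1, 1], roll=[0, 0, 0, 0, 0, 0, 0, -8, -16, -24, -24, -24, -24, -24, -24, -24])

```text
time: 31.7
position: [0.542, -0.0363, 0.1038]
eef_rot: [0.732, 0.681, 0.005, -0.0]
ft_force: [-0.4, -0.2, -1.0]
grip_width: 0.562
```

Run:
```python
from h import *
w,st=shot("wrist");now(st);print(np.round(st["qpos"],2))
W=w["color"].copy()
for z in(.103,.129):
  for k in eyes.masks_of(w,"module_0")[:3]:
    ys,xs=np.nonzero(k["pixels"]);b=cv2.boxPoints(cv2.minAreaRect(np.c_[xs,ys].astype(np.float32)));print(z,round(k["p"],2),b.round().tolist(),to_plane(w,b,z,st).round(3).tolist())
for off in((0,0),):
    R=Ro.from_euler("z",-4.06,degrees=True).as_matrix()[:2,:2];p=np.array(st["position"])
    for dz in (-.0135+.035,):
        q=[np.r_[p[:2]+R@np.array([sx*.025,sy*.037-.012]),p[2]+dz+.026] for sx,sy in((-1,-1),(1,-1),(1,1),(-1,1))]
        cv2.polylines(W,[proj(w,q,st).round().astype(int)],True,(0,255,255),1)
for ce in((.5395,-.048),):
    q=[np.r_[np.array(ce)+R@np.array([sx*.025,sy*.037]),.038] for sx,sy in((-1,-1),(1,-1),(1,1),(-1,1))]
    cv2.polylines(W,[proj(w,q,st).round().astype(int)],True,(255,0,255),1)
cv2.imwrite("pics/w12.png",cv2.resize(W,(800,600)))
```

```text
t 31.7 pos [ 0.542  -0.0363  0.1038] yaw 85.91 F [-0.4 -0.2 -1. ] w 0.562
[-0.12  0.1   1.99  0.01  1.05 -0.05]
0.103 0.92 [[229.0, 222.0], [328.0, 222.0], [328.0, 356.0], [229.0, 356.0]] [[0.511, -0.021], [0.575, -0.026], [0.573, -0.136], [0.498, -0.13]]
0.103 0.73 [[-0.0, 0.0], [100.0, 0.0], [100.0, 49.0], [0.0, 49.0]] [[0.403, 0.114], [0.457, 0.109], [0.452, 0.085], [0.395, 0.091]]
0.103 0.69 [[34.0, 150.0], [105.0, 149.0], [106.0, 235.0], [35.0, 236.0]] [[0.397, 0.034], [0.442, 0.031], [0.429, -0.024], [0.38, -0.022]]
0.129 0.92 [[229.0, 222.0], [328.0, 222.0], [328.0, 356.0], [229.0, 356.0]] [[0.516, -0.012], [0.571, -0.016], [0.569, -0.11], [0.505, -0.105]]
0.129 0.73 [[-0.0, 0.0], [100.0, 0.0], [100.0, 49.0], [0.0, 49.0]] [[0.423, 0.104], [0.47, 0.1], [0.465, 0.079], [0.416, 0.084]]
0.129 0.69 [[34.0, 150.0], [105.0, 149.0], [106.0, 235.0], [35.0, 236.0]] [[0.419, 0.035], [0.457, 0.033], [0.446, -0.014], [0.404, -0.012]]
```

View pics/w12.png

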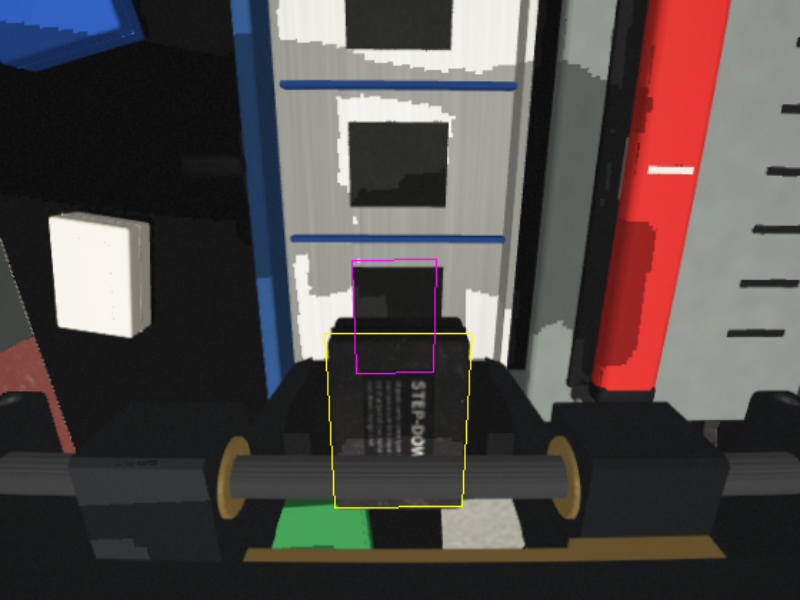

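Request:
servo_tool([
  [0, 0.1, -3],
  [0, 0.1, -6],
  [0, 0.1, -8],
  [0, 0.1, -9.5],
  [0, 0.1, -10.6],
  [0, 0.1, -11.2],
  [0, 0.1, -11.2],
  [0, 0.1, -11.2],
  [0, 0.1, -11.2],
  [0, 0.1, -11.2],
  [0, 0.1, -11.2],
  [0, 0.1, -11.2],
], fingers=[1, 1, 1, 1, 1, 1, 1, -0.5, -0.5, -0.5, -0.5, -0.5], roll=[0, 0, 0, 0, 0, 0, 0, 0, 0, 0, 0, 0])

```text
time: 33.35
position: [0.5412, -0.0352, -0.0092]
eef_rot: [0.732, 0.681, 0.004, -0.001]
ft_force: [0.2, -0.5, 0.2]
grip_width: 0.748
```

Request:
servo_tool([
  [0, 0, 2],
  [0, 0, 6],
  [0, 0, 12],
  [0, 0, 18],
  [-1, 5, 24],
  [-2, 10, 28],
  [-2, 10, 28],
  [-2, 10, 28],
], fingers=[-0.5, -0.5, -0.5, -1, -1, -1, -1, -1], roll=[0, 0, 0, 0, 0, 0, 0, 0])

```text
time: 34.35
position: [0.5214, 0.0652, 0.2711]
eef_rot: [0.731, 0.682, 0.004, -0.0]
ft_force: [0.4, -0.3, -0.5]
grip_width: 1.002
```

```bash
cat >> h.py <<'E'
def mods(z=.028,thr=.3,names=("wrist","top")):
    for n in names:
        c,s=shot(n);cv2.imwrite(f"pics/m_{s['time']:.1f}_{n}.png",c["color"])
        for k in eyes.masks_of(c,"module_0"):
            if k["p"]<thr: continue
            ys,xs=np.nonzero(k["pixels"]);b=cv2.boxPoints(cv2.minAreaRect(np.c_[xs,ys].astype(np.float32)))
            W=to_plane(c,b,z,s);e=W[1]-W[0],W[2]-W[1];L=max(e,key=np.linalg.norm)
            print(n,round(k["p"],2),np.round(k["centre"]),"c",W.mean(0).round(4),"dims",[round(float(np.linalg.norm(q)),3) for q in e],"ang",round(np.degrees(np.arctan2(L[1],L[0]))%180,1),"V",c["color"][k["pixels"]].mean().round())
E
python3 - <<'E'
from h import *
now(bot.read_state());mods()
E
```

```text
t 34.35 pos [0.5214 0.0652 0.2711] yaw 86.02 F [ 0.4 -0.3 -0.5] w 1.002
wrist 0.88 [124. 164.] c [0.3679 0.1437] dims [0.081, 0.051] ang 8.6 V 73.0
wrist 0.77 [245. 297.] c [ 0.5422 -0.0508] dims [0.048, 0.081] ang 88.0 V 57.0
wrist 0.63 [170. 292.] c [0.5254 0.0356] dims [0.311, 0.174] ang 77.7 V 158.0
wrist 0.56 [227. 168.] c [ 0.3534 -0.0075] dims [0.081, 0.053] ang 74.8 V 225.0
top 0.83 [197. 169.] c [0.5946 0.3371] dims [0.05, 0.081] ang 77.8 V 81.0
top 0.66 [274. 269.] c [0.3523 0.0132] dims [0.031, 0.053] ang 179.8 V 237.0
top 0.61 [213. 295.] c [ 0.5418 -0.0584] dims [0.06, 0.051] ang 90.0 V 84.0
top 0.56 [231. 167.] c [0.4834 0.3372] dims [0.049, 0.079] ang 83.3 V 65.0
top 0.56 [267. 231.] c [0.3651 0.1365] dims [0.039, 0.074] ang 9.7 V 87.0
```

Request:
servo_tool([
  [0.5, 6, 0],
  [1, 12, 0],
  [2, 18, 0],
  [2, 19, 0],
  [2, 19, 0],
  [2, 19, 0],
], fingers=[-1, -1, -1, -1, -1, -1], roll=[0, 0, 0, 0, 0, 0])

```text
time: 35.3
position: [0.5401, 0.2518, 0.2676]
eef_rot: [0.733, 0.68, 0.002, -0.002]
ft_force: [0.1, -0.1, 1.1]
grip_width: 1.0
```

Run:
```python
from h import *
now(bot.read_state());mods(names=("wrist",))
w,st=shot("wrist");cv2.imwrite("pics/w13.png",cv2.resize(w["color"],(800,600)))
```

```text
t 35.3 pos [0.5401 0.2518 0.2676] yaw 85.75 F [ 0.1 -0.1  1.1] w 1.0
wrist 0.69 [358. 293.] c [ 0.5397 -0.0792] dims [0.049, 0.029] ang 175.7 V 64.0
wrist 0.69 [100. 315.] c [0.5949 0.3415] dims [0.075, 0.051] ang 79.1 V 45.0
wrist 0.65 [268. 288.] c [0.5259 0.0334] dims [0.323, 0.174] ang 78.0 V 161.0
wrist 0.61 [314. 188.] c [0.3742 0.0258] dims [0.028, 0.026] ang 176.1 V 153.0
wrist 0.56 [243. 171.] c [0.368  0.1533] dims [0.082, 0.054] ang 13.4 V 105.0
```

View pics/w13.png

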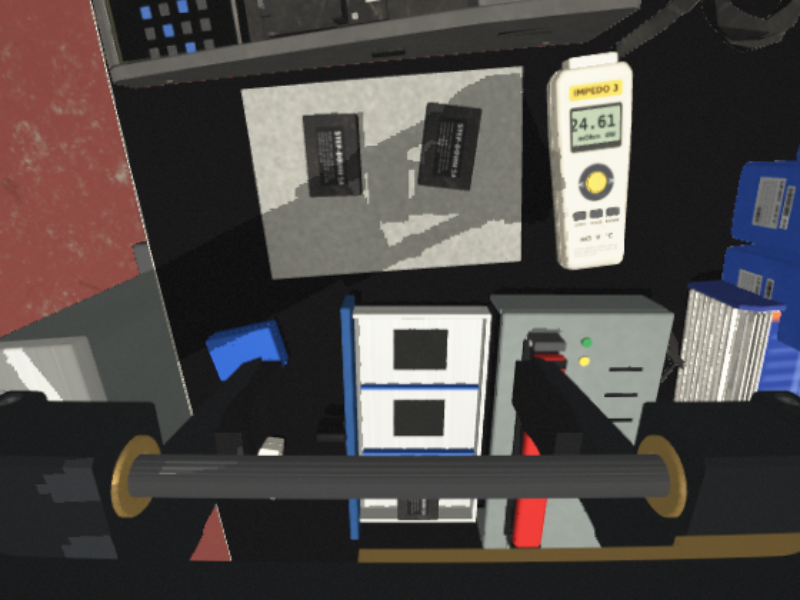

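Run:
```python
from h import *
w,st=shot("wrist")
G=w["color"].max(2)
for nm,b in(("B",(200,70,265,145)),("A",(285,65,345,140))):
    x0,y0,x1,y1=b;m=(G[y0:y1,x0:x1]<75).astype(np.uint8);m=cv2.morphologyEx(m,cv2.MORPH_OPEN,np.ones((3,3)));n,l,s,ce=cv2.connectedComponentsWithStats(m);i=1+np.argmax(s[1:,4]);ys,xs=np.nonzero(l==i)
    r=cv2.boxPoints(cv2.minAreaRect(np.c_[xs+x0,ys+y0].astype(np.float32)));W=to_plane(w,r,.028,st);e=W[1]-W[0],W[2]-W[1];L=max(e,key=np.linalg.norm)
    print(nm,r.round().tolist(),W.mean(0).round(4),[round(float(np.linalg.norm(q)),3) for q in e],round(np.degrees(np.arctan2(L[1],L[0]))%180,1))
for nm,p in(("B",[(303,116),(360,112),(364,195),(311,197)]),("A",[(428,102),(481,108),(470,190),(419,184)])):
    W=to_plane(w,np.array(p)*.7,.028,st);print(nm,W.round(4).tolist(),W.mean(0).round(4))
```

```text
B [[212.0, 81.0], [250.0, 78.0], [254.0, 136.0], [216.0, 139.0]] [0.4861 0.3412] [0.05, 0.073] 88.6
A [[291.0, 129.0], [298.0, 71.0], [337.0, 76.0], [330.0, 134.0]] [0.5947 0.3408] [0.073, 0.05] 79.1
B [[0.4631, 0.3781], [0.5155, 0.3774], [0.5119, 0.3034], [0.4608, 0.3054]] [0.4878 0.3411]
A [[0.5778, 0.3813], [0.6256, 0.3728], [0.6137, 0.3006], [0.5653, 0.3097]] [0.5956 0.3411]
```

Request:
servo_tool([
  [-3, 4, 0],
  [-5.4, 7.8, 0],
  [-5.4, 7.8, -5],
  [-5.4, 7.8, -11],
  [-5.4, 7.8, -17],
  [-5.4, 7.8, -22],
  [-5.4, 7.8, -25],
  [-5.4, 7.8, -27],
  [-5.4, 7.8, -28.2],
  [-5.4, 7.8, -28.6],
  [-5.4, 7.8, -28.6],
], fingers=[-1, -1, -0.7, -0.7, -0.7, -0.7, -0.7, -0.7, -0.7, -0.7, -0.7], roll=[2.9, 2.9, 2.9, 2.9, 2.9, 2.9, 2.9, 2.9, 2.9, 2.9, 2.9])

```text
time: 36.88
position: [0.4871, 0.3308, -0.0166]
eef_rot: [0.715, 0.699, 0.003, -0.002]
ft_force: [0.1, -0.2, 0.0]
grip_width: 0.849
```

Request:
servo_tool([
  [0, 0, 0],
  [0, 0, 0],
  [0, 0, 0],
  [0, 0, 0],
  [0, 0, 0],
  [0, 0, 0],
], fingers=[1, 1, 1, 1, 1, 1], roll=[0, 0, 0, 0, 0, 0])

```text
time: 37.62
position: [0.4874, 0.331, -0.016]
eef_rot: [0.715, 0.699, 0.004, -0.002]
ft_force: [-1.2, 0.4, 5.2]
grip_width: 0.56
```

Request:
servo_tool([
  [0, 0, 1],
  [0, 0, 3],
  [0, 0, 7],
  [0, 0, 12],
  [0, 0, 15],
  [2, -5, 15],
  [4, -11, 15],
  [5, -16, 15],
  [6.5, -21.1, 15],
  [6.5, -21.1, 12],
  [6.5, -21.1, 12],
  [6.5, -21.1, 12],
  [6.5, -21.1, 12],
], fingers=[1, 1, 1, 1, 1, 1, 1, 1, 1, 1, 1, 1, 1], roll=[0, 0, 0, 0, 0, 0, -2.7, -2.7, -2.7, -2.7, -2.7, -2.7, -2.7])

```text
time: 39.25
position: [0.5532, 0.121, 0.1055]
eef_rot: [0.731, 0.682, 0.005, -0.001]
ft_force: [0.5, -0.3, 0.3]
grip_width: 0.567
```

```bash
cat >> h.py <<'E'
def held(dzb,z_floor=.012):
    "held module: pixel rows of its front (tool +x) edge at bottom/top heights; dzb = tip-to-bottom height"
    w,st=shot("wrist");now(st);p=np.array(st["position"])
    for k in eyes.masks_of(w,"module_0"):
        cy,cx=k["centre"]
        if not(200<cx<360 and cy>200): continue
        ys,xs=np.nonzero(k["pixels"]);v=np.percentile(ys,[0.5])[0];x=np.median(xs)
        zb=p[2]+.035-dzb
        print("p",round(k["p"],2),"front row",v,"cols",xs.min(),xs.max(),"bottom-front world",to_plane(w,[(x,v)],zb,st).round(4).tolist())
E
python3 - <<'E'
from h import *
held(.017)
E
```

```text
t 39.25 pos [0.5532 0.121  0.1055] yaw 86.02 F [ 0.5 -0.3  0.3] w 0.567
p 0.93 front row 350.0 cols 255 301 bottom-front world [[0.5479, 0.048]]
p 0.8 front row 176.0 cols 226 329 bottom-front world [[0.5563, 0.1678]]
```

Request:
servo_tool([
  [-0.1, -0.1, -3],
  [-0.1, -0.1, -6],
  [-0.1, -0.1, -8],
  [-0.1, -0.1, -9.5],
  [-0.1, -0.1, -10.6],
  [-0.1, -0.1, -11.1],
  [-0.1, -0.1, -11.1],
  [-0.1, -0.1, -11.1],
  [-0.1, -0.1, -11.1],
  [-0.1, -0.1, -11.1],
  [-0.1, -0.1, -11.1],
  [-0.1, -0.1, -11.1],
], fingers=[1, 1, 1, 1, 1, 1, 1, -0.5, -0.5, -0.5, -0.5, -0.5], roll=[0, 0, 0, 0, 0, 0, 0, 0, 0, 0, 0, 0])

```text
time: 40.85
position: [0.552, 0.1198, -0.0058]
eef_rot: [0.731, 0.682, 0.004, -0.001]
ft_force: [0.7, -0.6, 0.9]
grip_width: 0.748
```

Request:
servo_tool([
  [0, 0, 2],
  [0, 0, 6],
  [0, 0, 12],
  [0, 0, 18],
  [0, 4, 24],
  [0, 9, 27],
  [0, 11, 27],
  [0, 11, 27],
], fingers=[-0.5, -0.5, -0.5, -1, -1, -1, -1, -1], roll=[0, 0, 0, 0, 0, 0, 0, 0])

```text
time: 41.85
position: [0.552, 0.2314, 0.2649]
eef_rot: [0.73, 0.683, 0.005, -0.001]
ft_force: [-0.2, -1.0, -0.9]
grip_width: 1.0
```

Run:
```python
from h import *
now(bot.read_state());mods(names=("wrist","top"))
```

```text
t 41.85 pos [0.552  0.2314 0.2649] yaw 86.16 F [-0.2 -1.  -0.9] w 1.0
wrist 0.77 [235. 160.] c [0.3684 0.1485] dims [0.084, 0.054] ang 9.5 V 103.0
wrist 0.64 [ 87. 305.] c [0.595  0.3404] dims [0.076, 0.052] ang 78.9 V 54.0
wrist 0.59 [354. 282.] c [ 0.5416 -0.0492] dims [0.051, 0.096] ang 87.4 V 67.0
top 0.88 [274. 280.] c [ 0.3474 -0.0125] dims [0.053, 0.074] ang 75.8 V 245.0
top 0.86 [268. 231.] c [0.364  0.1418] dims [0.051, 0.075] ang 10.6 V 121.0
top 0.73 [210. 232.] c [0.5547 0.1312] dims [0.073, 0.051] ang 90.0 V 101.0
top 0.68 [214. 292.] c [ 0.5424 -0.05  ] dims [0.052, 0.074] ang 85.6 V 98.0
```

Request:
servo_tool([
  [2, 5, 0],
  [4.1, 9.9, 0],
  [4.1, 9.9, -5],
  [4.1, 9.9, -11],
  [4.1, 9.9, -17],
  [4.1, 9.9, -22],
  [4.1, 9.9, -25],
  [4.1, 9.9, -27],
  [4.1, 9.9, -28],
  [4.1, 9.9, -28.3],
  [4.1, 9.9, -28.3],
], fingers=[-1, -1, -0.7, -0.7, -0.7, -0.7, -0.7, -0.7, -0.7, -0.7, -0.7], roll=[-7.1, -7.1, -7.1, -7.1, -7.1, -7.1, -7.1, -7.1, -7.1, -7.1, -7.1])

```text
time: 43.42
position: [0.5935, 0.3281, -0.0187]
eef_rot: [0.772, 0.635, 0.004, -0.001]
ft_force: [-0.7, -0.8, 0.3]
grip_width: 0.851
```

Request:
servo_tool([
  [0, 0, 0],
  [0, 0, 0],
  [0, 0, 0],
  [0, 0, 0],
  [0, 0, 0],
  [0, 0, 0],
], fingers=[1, 1, 1, 1, 1, 1], roll=[0, 0, 0, 0, 0, 0])

```text
time: 44.18
position: [0.5938, 0.3284, -0.0179]
eef_rot: [0.772, 0.635, 0.005, -0.001]
ft_force: [-1.3, 1.0, 4.5]
grip_width: 0.565
```

Request:
servo_tool([
  [0, 0, 1],
  [0, 0, 3],
  [0, 0, 7],
  [0, 0, 12],
  [0, 0, 15],
  [-1, -5, 15],
  [-2, -11, 15],
  [-3, -17, 15],
  [-4, -23, 15],
  [-4.7, -29.8, 15],
  [-4.7, -29.8, 12],
  [-4.7, -29.8, 12],
  [-4.7, -29.8, 12],
  [-4.7, -29.8, 12],
], fingers=[1, 1, 1, 1, 1, 1, 1, 1, 1, 1, 1, 1, 1, 1], roll=[0, 0, 0, 0, 0, 0, 6.9, 6.9, 6.9, 6.9, 6.9, 6.9, 6.9, 6.9])

```text
time: 45.92
position: [0.548, 0.0314, 0.1035]
eef_rot: [0.732, 0.681, 0.006, -0.0]
ft_force: [0.5, 0.4, -1.5]
grip_width: 0.563
```

Run:
```python
from h import *
held(.015)
```

```text
t 45.92 pos [0.548  0.0314 0.1035] yaw 85.85 F [ 0.5  0.4 -1.5] w 0.563
p 0.73 front row 174.0 cols 225 330 bottom-front world [[0.5513, 0.0798]]
p 0.51 front row 314.0 cols 254 302 bottom-front world [[0.5459, -0.0109]]
```

Request:
servo_tool([
  [0, -0.15, -3],
  [0, -0.15, -6],
  [0, -0.15, -8],
  [0, -0.15, -9.5],
  [0, -0.15, -10.6],
  [0, -0.15, -11.1],
  [0, -0.15, -11.1],
  [0, -0.15, -11.1],
  [0, -0.15, -11.1],
  [0, -0.15, -11.1],
  [0, -0.15, -11.1],
  [0, -0.15, -11.1],
], fingers=[1, 1, 1, 1, 1, 1, 1, -0.5, -0.5, -0.5, -0.5, -0.5], roll=[0, 0, 0, 0, 0, 0, 0, 0, 0, 0, 0, 0])

```text
time: 47.52
position: [0.5477, 0.0298, -0.0078]
eef_rot: [0.732, 0.681, 0.005, -0.001]
ft_force: [-0.0, -0.8, -1.1]
grip_width: 0.749
```

Request:
servo_tool([
  [0, 0, 2],
  [0, 0, 6],
  [0, 0, 12],
  [-4, 1, 18],
  [-8, 1.7, 24],
  [-10, 1.7, 27],
  [-10, 1.7, 27],
  [-10, 1.7, 27],
  [-10, 1.7, 27],
  [-10, 1.7, 27],
  [-10, 1.7, 27],
  [-10, 1.7, 27],
  [-10, 1.7, 27],
  [-10, 1.7, 27],
  [-10, 1.7, 27],
], fingers=[-0.5, -0.5, -0.5, -1, -1, -1, -1, -1, -1, -1, -1, -1, -1, -1, -1], roll=[0, 0, 0, -10, -20, -30, -40, -50, -60, -70, -80, -90, -90, -90, -90])

```text
time: 49.4
position: [0.4476, 0.0468, 0.2621]
eef_rot: [0.999, -0.035, 0.004, 0.003]
ft_force: [-0.1, 0.4, -0.4]
grip_width: 0.998
```

Run:
```python
from h import *
now(bot.read_state());mods(z=.038,names=("top","wrist"))
w,st=shot("wrist");t,_=shot("top")
cv2.imwrite("pics/w14.png",np.hstack([cv2.resize(w["color"],(480,360)),cv2.resize(t["color"][140:280,330:455],(320,360))]))
```

```text
t 49.4 pos [0.4476 0.0468 0.2621] yaw -4.06 F [-0.1  0.4 -0.4] w 0.998
top 0.85 [208. 262.] c [0.5537 0.0443] dims [0.069, 0.038] ang 90.0 V 95.0
top 0.8 [208. 233.] c [0.5537 0.132 ] dims [0.075, 0.05] ang 90.0 V 86.0
top 0.79 [210. 295.] c [ 0.541  -0.0514] dims [0.072, 0.057] ang 90.0 V 89.0
top 0.53 [274. 233.] c [0.3487 0.1262] dims [0.028, 0.043] ang 0.2 V 82.0
top 0.44 [274. 272.] c [0.3514 0.0071] dims [0.037, 0.049] ang 179.8 V 247.0
wrist 0.96 [232. 320.] c [ 0.3573 -0.0104] dims [0.054, 0.074] ang 76.6 V 228.0
wrist 0.86 [ 98. 347.] c [ 0.5424 -0.0486] dims [0.076, 0.049] ang 86.3 V 61.0
wrist 0.83 [ 94. 273.] c [0.5492 0.0431] dims [0.075, 0.052] ang 85.9 V 58.0
wrist 0.71 [ 97. 208.] c [0.5535 0.1293] dims [0.075, 0.05] ang 87.5 V 39.0
wrist 0.55 [229. 219.] c [0.3714 0.1397] dims [0.054, 0.08] ang 9.3 V 70.0
```

View pics/w14.png

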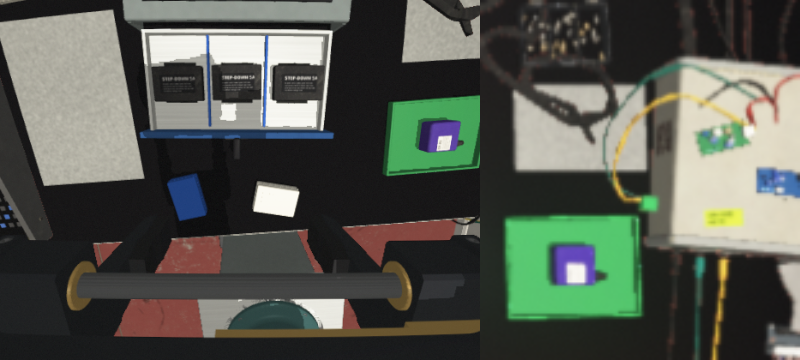

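Request:
servo_tool([
  [0, 0.2, -6],
  [0, 0.2, -12],
  [0, 0.2, -18],
  [0, 0.2, -22],
  [0, 0.2, -25],
  [0, 0.2, -26.5],
  [0, 0.2, -27.2],
  [0, 0.2, -27.2],
  [0, 0.2, -27.2],
  [0, 0.2, -27.2],
  [0, 0.2, -27.2],
  [0, 0.2, -27.2],
  [0, 0.2, -27.2],
  [0, 0.2, -27.2],
  [0, 0.2, -27.2],
  [0, 0.2, -27.2],
  [0, 0.2, -27.2],
  [0, 0.2, -27.2],
  [0, 0.2, -27.2],
], fingers=[-1, -1, -1, -1, -1, -1, -1, -1, -1, 1, 1, 1, 1, 1, 1, 1, 1, 1, 1], roll=[0, 0, 0, 0, 0, 0, 0, 0, 0, 0, 0, 0, 0, 0, 0, 0, 0, 0, 0])

```text
time: 52.08
position: [0.4477, 0.0487, -0.0098]
eef_rot: [0.999, -0.036, 0.004, 0.003]
ft_force: [-0.3, -1.3, -0.6]
grip_width: 0.137
```

Request:
servo_tool([
  [0.7, -0.05, 0],
  [2, -0.14, 0],
  [3.5, -0.25, 0],
  [5, -0.36, 0],
  [6.5, -0.46, 0],
  [8, -0.57, 0],
  [9.5, -0.68, 0],
  [11, -0.79, 0],
  [12.5, -0.89, 0],
  [14, -1, 0],
  [14.8, -1.06, 0],
  [15.1, -1.08, 0],
  [15.1, -1.08, 0],
], fingers=[1, 1, 1, 1, 1, 1, 1, 1, 1, 1, 1, 1, 1], roll=[0, 0, 0, 0, 0, 0, 0, 0, 0, 0, 0, 0, 0])

```text
time: 53.7
position: [0.5955, 0.0374, -0.0099]
eef_rot: [0.999, -0.036, 0.0, 0.004]
ft_force: [-13.7, -4.3, 14.6]
grip_width: 0.132
```

Request:
servo_tool([
  [0.3, 0, 0],
  [0.5, 0, 0],
  [0.5, 0, 0],
], fingers=[1, 1, 1], roll=[0, 0, 0])

```text
time: 54.08
position: [0.5952, 0.0374, -0.01]
eef_rot: [0.999, -0.036, -0.006, 0.004]
ft_force: [-18.2, -3.0, 19.1]
grip_width: 0.132
```

Run:
```python
from h import *
now(bot.read_state())
t,_=shot("top")
for k in eyes.masks_of(t,"drawer_handle")[:2]+eyes.masks_of(t,"test_cabinet")[:1]:
    ys,xs=np.nonzero(k["pixels"]);print(k["p"],xs.min(),xs.max(),ys.min(),ys.max())
for f in("pics/top0.png",None):
    I=cv2.imread(f) if f else t["color"];hsv=cv2.cvtColor(I,cv2.COLOR_BGR2HSV)
    m=(abs(hsv[...,0].astype(int)-110)<14)&(hsv[...,1]>120)&(hsv[...,2]>50)
    for c0 in (225,235,245,290,300,308): 
        r=np.nonzero(m[165:240,c0])[0]+165;print(c0,r.min() if len(r) else None,r.max() if len(r) else None,end="; ")
    print()
```

```text
t 54.08 pos [ 0.5952  0.0374 -0.01  ] yaw -4.16 F [-18.2  -3.   19.1] w 0.132
0.71 217 309 182 193
0.44 226 303 163 177
0.69 216 313 127 192
225 None None; 235 184 184; 245 185 185; 290 188 190; 300 188 191; 308 189 192; 
225 184 184; 235 None None; 245 None None; 290 None None; 300 188 191; 308 189 192;
```

Request:
servo_tool([
  [0, 0, 0],
  [0, 0, 0],
  [0, 0, 0],
  [0, 0, 0],
  [0, 0, 0],
  [0, 0, 0],
  [0, 0, 3],
  [0, 0, 8],
  [0, 0, 14],
  [-3, -0.3, 20],
  [-5, -0.52, 22.9],
  [-5, -0.52, 22.9],
  [-5, -0.52, 22.9],
  [-5, -0.52, 22.9],
  [-5, -0.52, 22.9],
  [-5, -0.52, 22.9],
  [-5, -0.52, 22.9],
  [-5, -0.52, 22.9],
  [-5, -0.52, 22.9],
  [-5, -0.52, 22.9],
], fingers=[1, -1, -1, -1, -1, -1, -1, -1, -1, -1, -1, 1, 1, 1, 1, 1, 1, 1, 1, 1], roll=[0, 0, 0, 0, 0, 0, 0, 0, 0, 0, 0.1, 0.1, 0.1, 0.1, 0.1, 0.1, 0.1, 0.1, 0.1, 0.1])

```text
time: 56.72
position: [0.5453, 0.0322, 0.2191]
eef_rot: [0.999, -0.035, -0.005, 0.004]
ft_force: [-0.3, -0.1, 0.6]
grip_width: 0.01
```

Run:
```python
from h import *
w,st=shot("wrist");now(st)
old=cv2.imread("pics/w5.png");new=w["color"][60:330]
cv2.imwrite("pics/w15.png",new)
for nm,I in(("old",old),("new",new)):
    I=I.astype(int);hsv=cv2.cvtColor(I.astype(np.uint8),cv2.COLOR_BGR2HSV)
    m=(abs(hsv[...,0].astype(int)-110)<14)&(hsv[...,1]>120)&(hsv[...,2]>40)
    o=[]
    for c0 in(150,160,300,320,340,360,380,395):
        r=np.nonzero(m[40:80,c0])[0]+40
        o.append((r.min(),r.max()) if len(r) else None)
    red=I[5:25,:,2]>150
    print(nm,o,"bar lower edge",[np.nonzero((I[:40,c0,2]>120)&(I[:40,c0,1]<80))[0].max() for c0 in(180,220,300,340)])
def flow(b):
    y0,y1,x0,x1=b;return cv2.phaseCorrelate(cv2.cvtColor(old,6)[y0:y1,x0:x1].astype(float),cv2.cvtColor(new,6)[y0:y1,x0:x1].astype(float),cv2.createHanningWindow((x1-x0,y1-y0),cv2.CV_64F))
print("bar",flow((0,40,300,400)),"panel",flow((44,76,300,400)))
q=[to_plane(w,[(x,123)],.048,st).round(4).tolist() for x in(142,401)];print(q)
```

```text
t 56.73 pos [0.5453 0.0322 0.2191] yaw -4.05 F [-0.3 -0.1  0.6] w 0.01
old [(np.int64(54), np.int64(62)), (np.int64(54), np.int64(61)), (np.int64(54), np.int64(62)), (np.int64(54), np.int64(62)), (np.int64(54), np.int64(62)), (np.int64(55), np.int64(62)), (np.int64(55), np.int64(63)), (np.int64(55), np.int64(63))] bar lower edge [np.int64(26), np.int64(26), np.int64(26), np.int64(27)]
new [(np.int64(52), np.int64(59)), (np.int64(52), np.int64(60)), (np.int64(52), np.int64(60)), (np.int64(52), np.int64(60)), (np.int64(52), np.int64(60)), (np.int64(53), np.int64(60)), (np.int64(53), np.int64(61)), (np.int64(53), np.int64(61))] bar lower edge [np.int64(24), np.int64(24), np.int64(24), np.int64(25)]
bar ((-0.768916815929785, -2.019878139999385), 0.9319335426068385) panel ((-1.4705453600144054, -1.968059336858616), 0.9450295047911089)
[[[0.6231, 0.1806]], [[0.6022, -0.1127]]]
```

Request:
servo_tool([
  [6, 0, 0],
  [12, 0, -2],
  [12, 0, -7],
  [12, 0, -12],
  [12, 0, -14.5],
  [12, 0, -15.2],
  [12, 0, -15.2],
  [12, 0, -15.2],
], fingers=[1, 1, 1, 1, 1, 1, 1, 1], roll=[0, 0, 0, 0, 0, 0, 0, 0])

```text
time: 57.78
position: [0.6669, 0.0322, 0.0693]
eef_rot: [0.999, -0.035, -0.004, 0.004]
ft_force: [0.7, -0.3, 0.3]
grip_width: 0.004
```

Request:
servo_tool([
  [-0.2, 0, -0.4],
  [-0.2, 0, -0.8],
  [-0.2, 0, -1.2],
  [-0.2, 0, -1.6],
  [-0.2, 0, -1.9],
  [-0.2, 0, -2.2],
  [-0.2, 0, -2.2],
  [-0.2, 0, -2.2],
  [-0.2, 0, -2.2],
], fingers=[1, 1, 1, 1, 1, 1, 1, 1, 1], roll=[0, 0, 0, 0, 0, 0, 0, 0, 0])

```text
time: 58.9
position: [0.6655, 0.0323, 0.0498]
eef_rot: [0.999, -0.035, -0.003, 0.004]
ft_force: [-4.5, 1.3, 13.2]
grip_width: 0.003
```

Fully down at 13 N, same depth as before (0.0498). I'll hold it a little longer, then release and retreat.

Request:
servo_tool([
  [0, 0, -0.1],
  [0, 0, -0.1],
  [0, 0, -0.1],
  [0, 0, -0.1],
  [0, 0, -0.1],
  [0, 0, -0.1],
  [0, 0, 0.5],
  [0, 0, 1.2],
  [0, 0, 4],
  [0, 0, 9],
  [-5, 0, 14],
  [-10, 0, 17],
  [-12, 0, 17],
  [-12, 0, 17],
  [-12, 0, 17],
], fingers=[1, 1, 1, 1, 1, 1, 1, 1, 1, 1, 1, 1, 1, 1, 1], roll=[0, 0, 0, 0, 0, 0, 0, 0, 0, 0, 0, 0, 0, 0, 0])

```text
time: 60.78
position: [0.5458, 0.0323, 0.2191]
eef_rot: [0.999, -0.035, -0.003, 0.004]
ft_force: [0.1, -0.7, 0.2]
grip_width: 0.004
```

Run:
```python
from h import *
w,st=shot("wrist");now(st)
old=cv2.imread("pics/w15.png");new=w["color"][60:330]
def flow(b):
    y0,y1,x0,x1=b;return cv2.phaseCorrelate(cv2.cvtColor(old,6)[y0:y1,x0:x1].astype(float),cv2.cvtColor(new,6)[y0:y1,x0:x1].astype(float),cv2.createHanningWindow((x1-x0,y1-y0),cv2.CV_64F))
print("bar R",flow((0,40,300,400)),"bar L",flow((0,40,140,240)),"panel",flow((44,76,300,400)))
t,_=shot("top")
for th,z in(("pack_0",.035),("module_0",.028),("meter",.03),("clip_box",.03)):
    for k in eyes.masks_of(t,th)[:4]:
        ys,xs=np.nonzero(k["pixels"]);W=to_plane(t,cv2.boxPoints(cv2.minAreaRect(np.c_[xs,ys].astype(np.float32))),z);print(th,round(k["p"],2),W.mean(0).round(3))
cv2.imwrite("pics/end.png",cv2.resize(t["color"][110:310,130:430],(800,533),interpolation=cv2.INTER_CUBIC))
```

```text
t 60.77 pos [0.5458 0.0323 0.2191] yaw -4.06 F [ 0.1 -0.7  0.2] w 0.004
bar R ((-0.09903257172614133, 1.1670346695523506), 1.0015620207473965) bar L ((0.5061657402482922, 1.2273277388137451), 0.8918550609558918) panel ((0.21905650098506158, 1.113794479903028), 0.8916939666780643)
pack_0 0.84 [ 0.445 -0.292]
module_0 0.57 [0.364 0.158]
module_0 0.4 [0.622 0.036]
module_0 0.39 [0.372 0.002]
meter 0.87 [0.729 0.31 ]
clip_box 0.85 [ 0.734 -0.284]
clip_box 0.62 [ 0.442 -0.289]
```

View pics/end.png

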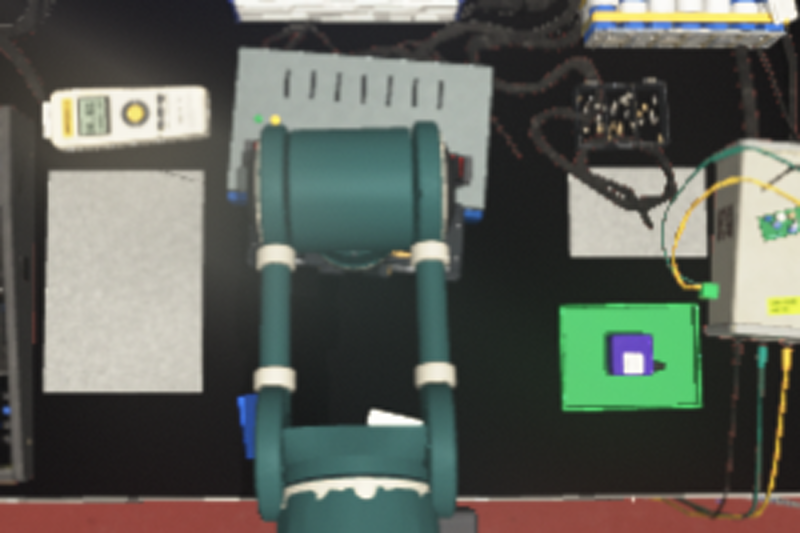

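The mats are empty, the pack lies flat in the tray, and the drawer is shut. The bar is level and up: its left end, right end and the panel all moved alike in the picture. The meter and clip box are in place. Handing in.

```bash
python3 -c "
from rig import bot
print(bot.close_job())"
```

```text
the job is handed in; nothing more can be done
None
```

The job is done and handed in at about 61 s of the 210 s allowed.

- **First bar press:** I pressed the bar at its middle, held it down for about a second and let it come up. The force reached 17 N at the bottom stop.
- **Pack:** The drawer was pulled open to its stop. Only one pack was there, in the left bay, and it now lies flat in the middle of the green tray.
- **Modules:** All three black modules from the mats were laid flat, one in each bay. The wrist and top cameras agreed on this before I shut the drawer.
- **Shutting and second press:** The drawer was pushed shut to its stop. The bar was then pressed at the middle again, to the same depth at 13 N, and released.

**Last checks:**
- **Drawer:** The front panel sits in the same place relative to the bar as in the picture from before opening.
- **Bar:** Both ends are up and level.
- **Bench:** The mats are empty and the pack is in the tray. The meter and clip box have not moved. The blue and white look-alikes were not touched, though the arm partly hid them in the last picture.

**Disagreements:**
- **Fingertips:** They end about 35 mm short of the reported TCP. I allowed for this in every grasp and press. While finding it, the fingers came down to the bar in several small steps without touching it.
- **Drawer handle:** While pushing the drawer shut, the handle reading stopped 1–2 mm short of its starting value at 14–18 N. The picture comparison showed no gap, so I take that as slip or give in the grip.

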